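# Hang the spare grinding wheel on its sprung storage spindle

## Task

Put the bench grinder's spare wheel away: take the largest plain grinding wheel out of the wooden cradle, thread it squarely over the tip of the empty sloping spindle on the storage stand, slide it down along the spindle and press it on against the sprung collar until both spring catches have snapped out in front of it, then let go so that it hangs there held by the catches. The wheel is brittle: ease it on and press only as hard as the springs need, never knock or force it. Leave the other wheels and the things on the bench as they are.

Things in the scene. Friction and masses are not known exactly. Their poses are not given: they have to be found in the camera images.
- wheel: grinding wheel to hang: plain dark grey stone disc 125 mm across, 20 mm thick, 0.4-0.6 kg, pale paper disc on each face, round bore 21.4 mm; the largest of three. Stands on edge in one of the cradle's places, top 143 mm above the bench, 55 mm or more to the next wheel. Origin: its centre; y along the bore. Cracks if contact forces on spindle, collar and catches add up to over 45 N
- small_wheel: bystander: pale grinding wheel 100 mm across, 16 mm thick, on edge in the cradle. Origin: centre; y along its axis
- wire_wheel: bystander: brown wire brush wheel 110 mm across, 18 mm thick, on edge in the cradle. Origin: centre; y along its axis
- cradle: fixed wooden cradle, 150 x 250 mm, three places 75 mm apart along its y (-75, 0, 75 mm); in each a wheel stands on edge on two round rails, its axis along the cradle's y, between four thin steel pins 62 mm high that leave it 2 mm of play on each side. Lift a wheel straight up. Origin: middle of its underside
- stand: fixed storage stand: dark base plate 230 x 140 mm, blue post 36 mm square and 126 mm high; on its front (-x) side the empty spindle slopes outward and up, 30 degrees above level; a lower spindle behind the post (+x) already holds a small wire wheel (top 145 mm high). Origin: on the plate's underside, about below the spindle's foot
- spindle_tip (a point): centre of the end face of the empty spindle, a steel rod 19 mm in diameter with a 2 mm chamfer; z axis points outward and up along the spindle (30 degrees above level), x is its upper side, y its left side for one who faces the tip
- spindle_foot (a point): point on the spindle's axis 85 mm below the tip (same axes): here the face of the sprung collar stands when it is pressed fully back. A wheel held by the catches has its near face 3 mm above this point, its centre 13 mm above it
- collar (a joint): how far the sprung collar (steel ring 44 mm across around the spindle's foot) is pressed back, in m: 0 = free, its face 10 mm above spindle_foot; 0.010 = against its stop. Its spring takes 8 N to start, 12 N at 7 mm and 14 N at the stop; the drag of the catches adds to this
- catch_left (a joint): left spring catch, in rad: 0 = sprung out, about 0.1 = pressed flush. A leaf 5 mm wide in a slot of the spindle, a ramp for a wheel coming from the tip (both together drag some 2 to 6 N, from 45 mm above spindle_foot on); its free end stands 6 mm proud, 23 mm above spindle_foot, and snaps out in front of the wheel once the wheel's near face is under 3 mm above spindle_foot
- catch_right (a joint): right spring catch: the left one mirrored, same values
- spanner: bystander: steel combination spanner 200 mm long lying on the bench. Origin: middle of its underside
- screwdriver: bystander: screwdriver with a wooden handle, 200 mm long, lying. Origin: middle of its underside
- oil: bystander: grey oil bottle, 54 mm across, 150 mm high. Origin: centre of its underside
- jar: bystander: glass jar with a steel lid, 66 mm across, 85 mm high. Origin: centre of its underside
- dresser: bystander: dressing stone, a stick of 140 by 22 by 22 mm, lying. Origin: centre of its underside
- flange: bystander: dark steel flange washer, 60 mm across, 7 mm thick, lying. Origin: centre of its underside
There are look-alikes about, which are no part of the job. What is shaped like the wheel but purple is not meant.

How it is judged:
By the outcome, as a careful person would: the job done as asked, in the order asked, and still so for the second after the job is handed in, with the robot touching nothing.
It also fails if it takes over 58 s, if anything falls off the work surface, if the arm or the gripper's body presses on something with over 40 N, if the wrist force passes 120 N, or if a joint passes its speed limit or range.

## Robot

A 6-joint arm with a two-finger parallel gripper is mounted at the origin on the work surface. World frame = base frame: x ahead of the robot, y to its left, z up, the work surface at z = 0. Lengths are in m, angles in rad, forces in N, time in s.
With the tool pointing down it reaches from about 0.25 to 0.775 m from the base axis. Payload 4 kg.
Tool frame: the origin (TCP) lies at the very end of the fingers, on their centre line; the grasp point (between the pads) lies 19 mm behind it; x points along the fingers, y is the direction in which the jaws open and shut, and the axes are right-handed (so a half turn about x gives the same grasp; the last joint's range is limited). The gripper opens to 94 mm and grips with 3 to 60 N. Pads are 16 mm wide; open, the fingers measure 119 mm over their backs; the gripper's body (75 mm by 177 mm) begins 78 mm behind the grasp point.
Start: joints at [1.179, 0.087, 1.371, -0, 1.684, -0.103], TCP at [0.157, 0.527, 0.206] pointing down, gripper open.
Joint ranges: [-3.1, 3.1], [-0.76, 2.03], [0.27, 2.55], [-1.08, 4.22], [0.17, 2.65], [-2.57, 2.57]. Speed limits (rad/s): [2.79, 2.79, 3.14, 3.14, 3.14, 3.14].

## Interface

Orientations are given as [roll, pitch, yaw] about the fixed x, y, z axes, in that order (R = Rz(yaw) Ry(pitch) Rx(roll)).
In Python, from bench import robot gives the robot as it stands.
- The arm moves only by the tool carry_out, never from a script. Its argument "targets" is a list of rows, each a list of 5 numbers: the closure, from 0 (fully open) to 1 (shut), then the shift along the tool's x, y, z in cm, then the turn about the tool's x in degrees. In form: [[fingers, tx, ty, tz, turn], ...]. A call has 1 to 20 rows; each row shifts and turns the commanded pose from where the row before left it, along the tool's axes as they then stand; what a row does not reach is not made up. A row lasts 1/10 s, in which the tool goes at most 50 mm and 8.59 degrees, less where a joint would pass 70% of its speed; a pose out of reach is approached as far as the arm can. A call is refused whole if a number of a shift passes 5 or a number of a turn 8.59, either way. A call with a gripper value outside its range is refused whole. The fingers move at their own pace and stop on an object; the grip force is fixed at half the most. Time passes only in rows, so rows that do not move let the fingers close. It gives the time, the measured TCP pose, the force and the opening at its end, in the units of the state.
- robot.get_obs(): the state, without advancing time (a new reading comes with each control period).
- robot.snapshot(name): name is "scene" or "top"; returns a dict with "image" (420x560x3 uint8, red, green, blue), "camera_matrix" (3x3 intrinsics, pixels), "pose" (4x4, takes a point from camera to world coordinates). Camera axes: x right, y up, looking along -z (the intrinsics and any distortion apply to the point x, -y, -z); pixel columns grow to the right and rows downward; lengths in m; the calibration is good to about 2 mm. A picture is of the moment at which its call begins. There is no depth.
- robot.close_job(): hands the job in, once; it reports no verdict.
The state is a dict: "time": time; "joint_positions": joint angles; "qvel": joint speeds; "joint_torque": joint torques, N m; "tool_pos": TCP position; "ee_rot": TCP orientation; "wrist_force": force on the tool from outside, world axes, zero at the start; "wrist_torque": the same for the moment, N m; "width": finger opening in m.
Only numpy, scipy, OpenCV 4.12 (cv2) and the standard library are available. Lean on these libraries where they do the work, as an engineer would, in place of code of your own. Each camera call takes 0.05 s, during which the arm holds its last target. There are 200 camera calls.

## Working session

There is one attempt and no reset: what is moved stays moved. The work goes in short steps, Python scripts to look and compute and a tool call to move; the robot and the scene stay as the last step left them, time stands still between calls to the robot, and variables do not carry over. Pictures are saved under pics/ and viewed, about 8 in all and at most 12, crops included, and the job is handed in when it is done.

Besides the shell and the picture viewer there is one more tool, called after "Request:" as a command line: name --pt "numbers of a row" for each row, then --argument value for the rest. carry_out: Moves the arm, as the interface text tells. Its arguments: {"type":"object","properties":{"targets":{"type":"array","items":{"type":"array","items":{"type":"number"}}}},"required":["targets"]}

```bash
ls; mkdir -p pics
python3 - <<'E'
from bench import robot
import cv2,numpy as np,pickle
o=robot.get_obs(); print({k:np.round(v,3) for k,v in o.items()})
for n in("scene","top"):
    s=robot.snapshot(n); cv2.imwrite(f"pics/{n}0.png",s["image"][:,:,::-1]); pickle.dump(s,open(f"{n}0.pkl","wb"))
    print(n,s["camera_matrix"].round(1).tolist(),s["pose"].round(3).tolist(),[k for k in s])
E
```

```text
pics
{'time': np.float64(0.0), 'joint_positions': array([ 1.179,  0.088,  1.372, -0.   ,  1.684, -0.103]), 'qvel': array([ 0.   ,  0.001,  0.001, -0.   , -0.002,  0.001]), 'joint_torque': array([-1.0000e-03, -3.4019e+01, -3.0242e+01,  7.2000e-02,  3.3000e-02,
       -0.0000e+00]), 'tool_pos': array([0.156, 0.527, 0.204]), 'ee_rot': array([-1.65 ,  1.569, -1.939]), 'wrist_force': array([-0.043, -0.04 , -1.167]), 'wrist_torque': array([ 0.012,  0.031, -0.005]), 'width': np.float64(0.094)}
scene [[430.8, 0.0, 284.9], [0.0, 430.8, 214.9], [0.0, 0.0, 1.0]] [[-0.35, -0.762, 0.545, 1.056], [0.937, -0.277, 0.213, 0.199], [-0.011, 0.586, 0.811, 0.903], [0.0, 0.0, 0.0, 1.0]] ['image', 'camera_matrix', 'pose']
top [[507.5, 0.0, 281.4], [0.0, 507.5, 199.1], [0.0, 0.0, 1.0]] [[0.017, 0.996, -0.092, 0.422], [-1.0, 0.019, 0.019, -0.009], [0.021, 0.092, 0.996, 1.204], [0.0, 0.0, 0.0, 1.0]] ['image', 'camera_matrix', 'pose']
```

View pics/scene0.png

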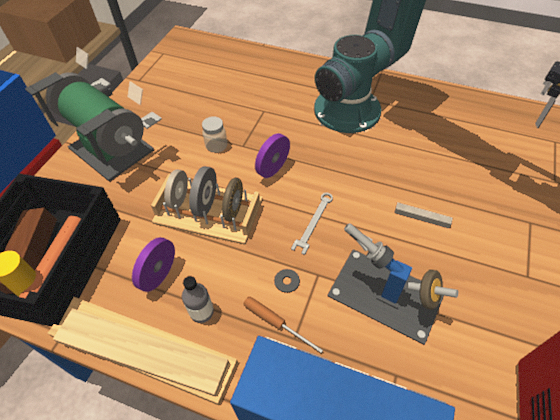

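View pics/top0.png

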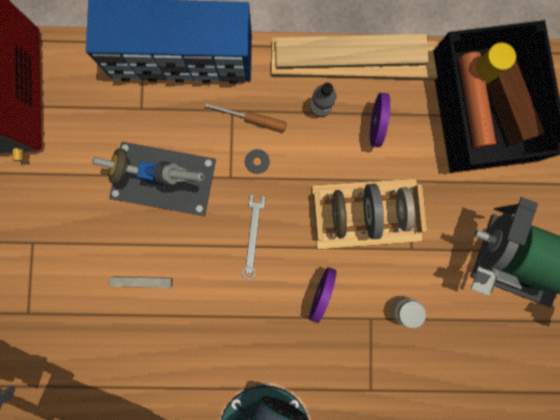

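Scene: the wheels are at about (175,190), (203,193) and (233,200) in "scene", with the dark one in the middle; the stand is at (390,285). In "top": cradle at (370,213), dark wheel at (374,211), stand at (163,178) with the spindle tip at about (203,177). The purple discs are decoys.

Next I'll make one composite of enlarged crops.

```bash
cat > h.py <<'E'
import numpy as np,cv2,pickle
def load(n): return pickle.load(open(n+".pkl","rb"))
def proj(s,P):
    T=np.linalg.inv(s["pose"]); c=np.atleast_2d(P)@T[:3,:3].T+T[:3,3]
    c=c*[1,-1,-1]; u=c@s["camera_matrix"].T; return u[:,:2]/u[:,2:]
def ray(s,uv):
    d=np.linalg.inv(s["camera_matrix"])@[uv[0],uv[1],1.]*[1,-1,-1]
    d=s["pose"][:3,:3]@d; return s["pose"][:3,3],d/np.linalg.norm(d)
def onz(s,uv,z):
    o,d=ray(s,uv); return o+d*(z-o[2])/d[2]
def tri(s1,a,s2,b):
    A=np.zeros((3,3));y=np.zeros(3)
    for s,u in((s1,a),(s2,b)):
        o,d=ray(s,u);M=np.eye(3)-np.outer(d,d);A+=M;y+=M@o
    p=np.linalg.solve(A,y); e=[np.linalg.norm(np.cross(p-ray(s,u)[0],ray(s,u)[1])) for s,u in((s1,a),(s2,b))]
    return p,e
E
python3 - <<'E'
from h import *
def crop(n,x,y,w,h,k):
    im=load(n)["image"][:,:,::-1][y:y+h,x:x+w]
    im=cv2.resize(im,None,fx=k,fy=k,interpolation=cv2.INTER_CUBIC)
    for i in range(0,w,10): cv2.putText(im,str(x+i) if i%20==0 else "'",(i*k,8),0,.3,(0,255,255),1)
    for j in range(0,h,10): cv2.putText(im,str(y+j),(0,j*k+4),0,.3,(0,255,255),1)
    return im
a=crop("top0",310,170,125,90,3);b=crop("top0",90,135,130,90,3)
c=crop("scene0",145,150,125,95,3);d=crop("scene0",325,215,140,125,3)
C=np.zeros((600,800,3),np.uint8)
C[:270,:375]=a;C[:270,385:775]=b;C[275:560,:375]=c[:285];C[275:600,380:800]=d[:325]
cv2.imwrite("pics/c1.png",C)
E
```

```text
(no output)
```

View pics/c1.png

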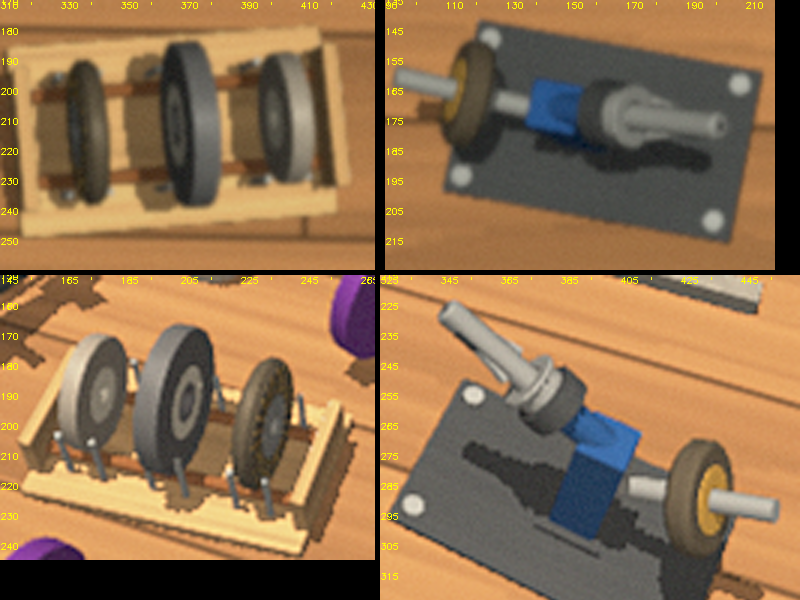

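Run:
```python
from h import *
t=load("top0");s=load("scene0")
def T(X,Y): return np.array([90+(X-385)/3,135+Y/3])
def S(X,Y): return np.array([325+(X-380)/3,215+(Y-275)/3])
def Tc(X,Y): return np.array([310+X/3,170+Y/3])
def Sc(X,Y): return np.array([145+X/3,150+(Y-275)/3])
def blob(im,uv,r=6,thr=170):
    x,y=np.round(uv).astype(int);g=im[y-r:y+r+1,x-r:x+r+1].min(2).astype(int)
    m=g>thr; ys,xs=np.nonzero(m); return np.array([x-r+xs.mean(),y-r+ys.mean()]),m.sum()
for uv in [T(490,38),T(740,84),T(712,221),T(461,175)]:
    c,n=blob(t["image"],uv); print("bolt top",c,n,onz(t,c,.012))
for uv in [S(473,395),S(413,505)]:
    c,n=blob(s["image"],uv); print("bolt sc",c,n,onz(s,c,.012))
print("tip",tri(t,T(718,124),s,S(451,312)))
print("wheel +y face",tri(t,Tc(178,130),s,Sc(187,390)))
print("small +y",tri(t,Tc(272,120),s,Sc(103,396)),)
print("wire +y",tri(t,Tc(76,132),s,Sc(276,398)))
# cradle outer corners top (end boards)
for n,p in dict(tl=(10,50),bl=(22,237),tr=(318,28),br=(348,182)).items(): print(n,onz(t,Tc(*p),.03))
# wheel rim top edge line in top view
for p in [(168,48),(210,45),(172,203),(216,205)]: print(onz(t,Tc(*p),.08))
```

```text
bolt top [nan nan] 0 [nan nan nan]
bolt top [nan nan] 0 [nan nan nan]
bolt top [nan nan] 0 [nan nan nan]
bolt top [nan nan] 0 [nan nan nan]
bolt sc [355.75 254.5 ] 24 [0.50765573 0.16365447 0.012     ]
bolt sc [335.60714286 291.17857143] 28 [0.61621324 0.14587017 0.012     ]
tip (array([0.55896312, 0.13800015, 0.18545721]), [np.float64(0.0028642300022831504), np.float64(0.0028642300022831083)])
wheel +y face (array([ 0.49753288, -0.22357074,  0.08825711]), [np.float64(0.0009773091710278538), np.float64(0.0009773091710278496)])
small +y (array([ 0.5085751 , -0.30082803,  0.06079704]), [np.float64(0.0003198095910732775), np.float64(0.0003198095910733107)])
wire +y (array([ 0.4931433 , -0.1451128 ,  0.10590177]), [np.float64(0.00198092118898179), np.float64(0.0019809211889818506)])
tl [ 0.5617033  -0.10465259  0.03      ]
bl [ 0.41724941 -0.11557807  0.03      ]
tr [ 0.58380575 -0.34544073  0.03      ]
br [ 0.4640336  -0.36795178  0.03      ]
[ 0.55960235 -0.21851276  0.08      ]
[ 0.56248359 -0.24995898  0.08      ]
[ 0.44437682 -0.22171882  0.08      ]
[ 0.44348484 -0.25435531  0.08      ]<stdin>:9: RuntimeWarning: Mean of empty slice.
  ret = ret.dtype.type(ret / rcount)
```

```bash
cat >> h.py <<'E'
from scipy.spatial.transform import Rotation as Ro
def R(o): return Ro.from_euler("xyz",o["ee_rot"]).as_matrix()
def st():
    from bench import robot
    o=robot.get_obs(); np.set_printoptions(suppress=True,precision=4)
    print("t",o["time"],"q",o["joint_positions"],"p",o["tool_pos"],"w",o["width"],"F",o["wrist_force"]);print(R(o)); return o
E
python3 -c "
from h import *
st()"
```

```text
t 0.1 q [ 1.1789  0.0879  1.3721 -0.      1.6836 -0.1031] p [0.1565 0.5268 0.2044] w 0.09409562642708753 F [-0.5707 -0.1957  0.7607]
[[-0.0007  0.2848  0.9586]
 [-0.0019  0.9586 -0.2848]
 [-1.     -0.002  -0.0002]]
```

Request:
carry_out --pt "0 0 5 0 0" --pt "0 0 5 0 0" --pt "0 0 5 0 0" --pt "0 0 5 0 0" --pt "0 0 5 0 0" --pt "0 0 5 0 0" --pt "0 0 5 0 0"

```text
time: 0.8
tool_pos: [0.2451, 0.8243, 0.1841]
ee_rot: [1.598, 1.549, 1.309]
wrist_force: [2.7, 3.8, 3.4]
width: 0.0939
```

```bash
python3 -c "
from h import *
st()"
```

```text
t 0.8 q [ 1.2151  0.8971  0.2736  0.0022  1.9491 -0.0659] p [0.2451 0.8243 0.1841] w 0.09394691010131986 F [2.7424 3.7708 3.4433]
[[ 0.0056  0.2848  0.9586]
 [ 0.0211  0.9583 -0.2849]
 [-0.9998  0.0219 -0.0006]]
```

Request:
carry_out --pt "0 0 5 0 0" --pt "0 0 5 0 0" --pt "0 0 5 0 0" --pt "0 0 5 0 0"

```text
time: 1.2
tool_pos: [0.2634, 0.8862, 0.1479]
ee_rot: [1.572, 1.412, 1.283]
wrist_force: [0.1, -0.0, -0.1]
width: 0.094
```

```bash
python3 -c "
from h import *
st()"
```

```text
t 1.2 q [ 1.2166  0.943   0.2759  0.0107  1.7642 -0.0624] p [0.2634 0.8862 0.1479] w 0.09400519644463641 F [ 0.1145 -0.0401 -0.0899]
[[ 0.0449  0.2813  0.9586]
 [ 0.1516  0.9465 -0.2848]
 [-0.9874  0.1581 -0.0001]]
```

Pushing outward past the reach limit tilts the tool, and the tilt persists. That gives me the 30° lean I need. Next I'll work out the stand heading and the cradle/wheel axis.

Run:
```python
from h import *
np.set_printoptions(suppress=True,precision=4)
t=load("top0");s=load("scene0")
def T(X,Y): return np.array([90+(X-385)/3,135+Y/3])
def S(X,Y): return np.array([325+(X-380)/3,215+(Y-275)/3])
def blob(im,uv,r=5):
    x,y=np.round(uv).astype(int);g=im[y-r:y+r+1,x-r:x+r+1].min(2).astype(float)
    w=np.clip(g-(g.min()+g.max())/2,0,None); ys,xs=np.mgrid[-r:r+1,-r:r+1]; return np.array([x+(w*xs).sum()/w.sum(),y+(w*ys).sum()/w.sum()])
bt=[onz(t,blob(t["image"],T(*p)),.012) for p in[(490,38),(740,84),(712,221),(461,175)]]
bs=[onz(s,blob(s["image"],S(*p)),.012) for p in[(473,395),(413,505)]]
print(np.array(bt));print("scene bolts BR?,TR?",np.array(bs))
c=np.mean(bt,0); d=bt[1]-bt[0]+bt[2]-bt[3]; print("plate centre",c,"heading deg",np.degrees(np.arctan2(d[1],d[0])),np.linalg.norm(bt[1]-bt[0]),np.linalg.norm(bt[2]-bt[1]))
e=bt[0]-bt[3]+bt[1]-bt[2]; print("short heading",np.degrees(np.arctan2(e[1],e[0])))
# spindle axis line in top view: edges -> from rod; wheel dark mask
for n,sn,box in(("top0",t,(355,175,395,250)),):
    x0,y0,x1,y1=box;im=sn["image"][y0:y1,x0:x1].astype(int)
    hsv=cv2.cvtColor(sn["image"][y0:y1,x0:x1],cv2.COLOR_RGB2HSV)
    m=((hsv[...,1]<70)&(hsv[...,2]<190)).astype(np.uint8)
    nn,l,stt,ce=cv2.connectedComponentsWithStats(m); k=1+np.argmax(stt[1:,4]); print(stt[k],ce[k]+[x0,y0])
    ct=cv2.findContours((l==k).astype(np.uint8),cv2.RETR_EXTERNAL,cv2.CHAIN_APPROX_NONE)[0][0]+[x0,y0]
    print(cv2.minAreaRect(ct)); 
    P=lambda u:onz(t,u,.0805)
    print("wheel top-view extreme rows",P((374,stt[k][1]+y0)),P((374,stt[k][1]+stt[k][3]+y0)))
```

```text
[[0.6497 0.3412 0.012 ]
 [0.6163 0.1445 0.012 ]
 [0.5078 0.1621 0.012 ]
 [0.5397 0.3596 0.012 ]]
scene bolts BR?,TR? [[0.5076 0.1638 0.012 ]
 [0.6162 0.146  0.012 ]]
plate centre [0.5784 0.2519 0.012 ] heading deg -99.41408642186418 0.19950786768007844 0.10989677705325102
short heading -9.364349173485385
[  4   9  25  54 871] [373.0356 210.8921]
((371.9690246582031, 210.96461486816406), (53.46025848388672, 21.290176391601562), 82.50414276123047)
wheel top-view extreme rows [ 0.5644 -0.2364  0.0805] [ 0.4439 -0.2364  0.0805]
```

Run:
```python
from h import *
np.set_printoptions(suppress=True,precision=4)
t=load("top0");s=load("scene0")
print("bore scene@.0805",onz(s,(207.3,188.3),.0805),"top",onz(t,(369.3,213.3),.0805))
# wheel top silhouette: tangent rays bisector
for u in((371,183.5),(374,238.5),(373,210.9)): print(u,onz(t,u,.0805))
# paper disc top of rim: scene topmost
c=np.array([.5784,.2519,0]);h=np.radians(-99.4);a=np.array([np.cos(h),np.sin(h),0]);n=np.array([-a[1],a[0],0])
for nm,sn,u in(("top",t,(201.,176.3)),("scene",s,(348.7,227.3))):
    for du in((0,0),(1,0),(0,1)):
        o,d=ray(sn,np.add(u,du)); k=((c-o)@n)/(d@n); p=o+k*d; print(nm,du,"centreplane along,z",(p-c)@a,p[2], "at z=.185 lat,along",(onz(sn,np.add(u,du),.185)-c)@n,(onz(sn,np.add(u,du),.185)-c)@a)
# big crops of tip and wheel for pixel reading
def crop(sn,x,y,w,h,k):
    im=cv2.resize(np.ascontiguousarray(sn["image"][y:y+h,x:x+w,::-1]),None,fx=k,fy=k,interpolation=cv2.INTER_NEAREST)
    for i in range(0,w,5): cv2.putText(im,str(x+i),(i*k,8),0,.3,(0,255,255),1)
    for j in range(0,h,5): cv2.putText(im,str(y+j),(0,j*k+8),0,.3,(0,255,255),1)
    return im
A=crop(s,340,215,50,37,8);B=crop(t,160,157,50,37,8);C=crop(s,185,160,50,37,8);D=crop(t,350,178,50,37,8)
cv2.imwrite("pics/c2.png",np.vstack([np.hstack([A,B]),np.hstack([C,D])]))
```

```text
bore scene@.0805 [ 0.4919 -0.2267  0.0805] top [ 0.4985 -0.2259  0.0805]
(371, 183.5) [ 0.5654 -0.2296  0.0805]
(374, 238.5) [ 0.4428 -0.2364  0.0805]
(373, 210.9) [ 0.504  -0.2342  0.0805]
top (0, 0) centreplane along,z 0.11910581190644307 0.19123154582844637 at z=.185 lat,along 0.0006878927181970544 0.1181002957556085
top (1, 0) centreplane along,z 0.12159926431055162 0.19454202370330997 at z=.185 lat,along 0.0010567875729676007 0.12007809776272187
top (0, 1) centreplane along,z 0.11655507745141519 0.1729372925998427 at z=.185 lat,along -0.0013079550439424668 0.11849680909913946
scene (0, 0) centreplane along,z 0.11239274209232088 0.18850914925885076 at z=.185 lat,along -0.002356528984083275 0.1130691294404399
scene (1, 0) centreplane along,z 0.11037648573742255 0.1899665030191593 at z=.185 lat,along -0.003342015903811633 0.11132168856499945
scene (0, 1) centreplane along,z 0.11200125372165214 0.18522433851398779 at z=.185 lat,along -0.000149962422929022 0.1120441746043393
```

View pics/c2.png

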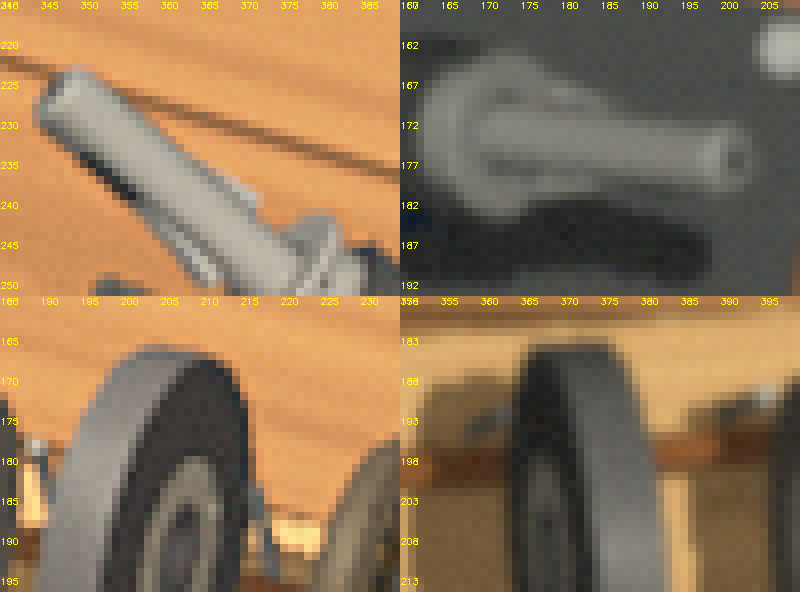

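The crops put the spindle tip at about (346.5,226) in scene and (201.5,176) in top. That makes the tip about (0.559,0.136,0.189) with a heading of −99.4°. The wheel centre is about (0.501,−0.236,0.0805).

Next is a helper that converts paths into rows.

```bash
cat >> h.py <<'E'
import json
def rows(way,g=0,p=None,M=None,step=.049,tmax=8.4):
    """way: list of (pos, turn_deg); prints rows from the present pose"""
    from bench import robot
    o=robot.get_obs(); p=np.array(o["tool_pos"]) if p is None else np.array(p); M=R(o) if M is None else M
    out=[]
    for q,tn in way:
        q=np.array(q,float); n=max(1,int(np.ceil(max(np.linalg.norm(q-p)/step,abs(tn)/tmax))))
        d=(q-p)/n
        for i in range(n):
            sh=np.round(M.T@d*100,2); out.append([g,*[float(v) for v in sh],round(tn/n,2)])
            p=p+M@(sh/100); M=M@Ro.from_euler("x",tn/n,degrees=True).as_matrix()
    print(len(out),"rows; end",p.round(4)); 
    last=None
    for k in range(0,len(out),20): print(json.dumps(out[k:k+20]).replace(" ",""))
    return p,M
def lean(M): return M[:,0], np.degrees(np.arctan2(M[1,1],M[0,1]))
E
python3 - <<'E'
from h import *
az=np.radians(73.5); w=[((.45*np.cos(az),.45*np.sin(az),.30),0)]
for k in range(1,11):
    A=az-np.pi*k/10; w.append(((.45*np.cos(A),.45*np.sin(A),.30),18))
w.append(((.80*np.cos(A),.80*np.sin(A),.30),0))
p,M=rows(w); print(M)
E
```

```text
49 rows; end [-0.2275 -0.7669  0.3   ]
[[0,-2.05,-4.04,-0.0,0.0],[0,-2.05,-4.04,-0.0,0.0],[0,-2.05,-4.04,-0.0,0.0],[0,-2.05,-4.04,-0.0,0.0],[0,-2.05,-4.04,-0.0,0.0],[0,-2.05,-4.04,-0.0,0.0],[0,-2.05,-4.04,-0.0,0.0],[0,-2.05,-4.04,-0.0,0.0],[0,-2.05,-4.04,-0.0,0.0],[0,-2.05,-4.04,-0.0,0.0],[0,-2.05,-4.04,-0.0,0.0],[0,-0.11,-0.73,4.62,6.0],[0,-0.11,-0.24,4.67,6.0],[0,-0.11,0.25,4.67,6.0],[0,-0.34,-0.7,4.63,6.0],[0,-0.34,-0.21,4.67,6.0],[0,-0.34,0.28,4.67,6.0],[0,-0.52,-0.7,4.61,6.0],[0,-0.52,-0.21,4.66,6.0],[0,-0.52,0.27,4.66,6.0]]
[[0,-0.66,-0.7,4.59,6.0],[0,-0.66,-0.22,4.64,6.0],[0,-0.66,0.27,4.64,6.0],[0,-0.73,-0.71,4.58,6.0],[0,-0.73,-0.23,4.63,6.0],[0,-0.73,0.26,4.63,6.0],[0,-0.74,-0.73,4.58,6.0],[0,-0.74,-0.25,4.63,6.0],[0,-0.74,0.24,4.63,6.0],[0,-0.66,-0.75,4.58,6.0],[0,-0.66,-0.26,4.64,6.0],[0,-0.66,0.22,4.64,6.0],[0,-0.52,-0.75,4.6,6.0],[0,-0.52,-0.27,4.66,6.0],[0,-0.52,0.22,4.66,6.0],[0,-0.34,-0.75,4.62,6.0],[0,-0.34,-0.27,4.67,6.0],[0,-0.34,0.22,4.67,6.0],[0,-0.12,-0.74,4.63,6.0],[0,-0.12,-0.25,4.69,6.0]]
[[0,-0.12,0.24,4.69,6.0],[0,-0.69,4.32,-0.0,0.0],[0,-0.69,4.32,-0.0,0.0],[0,-0.69,4.32,-0.0,0.0],[0,-0.69,4.32,-0.0,0.0],[0,-0.69,4.32,-0.0,0.0],[0,-0.69,4.32,-0.0,0.0],[0,-0.69,4.32,-0.0,0.0],[0,-0.69,4.32,-0.0,0.0]]
[[ 4.49125579e-02 -2.81255916e-01 -9.58581229e-01]
 [ 1.51629966e-01 -9.46512728e-01  2.84819257e-01]
 [-9.87416435e-01 -1.58141600e-01  1.36517087e-04]]
```

Request:
carry_out --pt "0 -2 -4 0 0" --pt "0 -2 -4 0 0" --pt "0 -2 -4 0 0" --pt "0 -2 -4 0 0" --pt "0 -2 -4 0 0" --pt "0 -2 -4 0 0" --pt "0 -2 -4 0 0" --pt "0 -2 -4 0 0" --pt "0 -2 -4 0 0" --pt "0 -2 -4 0 0" --pt "0 -2 -4 0 0" --pt "0 -0.1 -0.2 4.65 6" --pt "0 -0.1 -0.2 4.65 6" --pt "0 -0.1 -0.2 4.65 6" --pt "0 -0.3 -0.2 4.65 6" --pt "0 -0.3 -0.2 4.65 6" --pt "0 -0.3 -0.2 4.65 6" --pt "0 -0.5 -0.2 4.65 6" --pt "0 -0.5 -0.2 4.65 6" --pt "0 -0.5 -0.2 4.65 6"

```text
time: 3.2
tool_pos: [0.4264, 0.1615, 0.2937]
ee_rot: [2.523, 1.41, 1.287]
wrist_force: [0.0, 1.0, 0.3]
width: 0.0944
```

Request:
carry_out --pt "0 -0.7 -0.2 4.65 6" --pt "0 -0.7 -0.2 4.65 6" --pt "0 -0.7 -0.2 4.65 6" --pt "0 -0.7 -0.2 4.65 6" --pt "0 -0.7 -0.2 4.65 6" --pt "0 -0.7 -0.2 4.65 6" --pt "0 -0.7 -0.2 4.65 6" --pt "0 -0.7 -0.2 4.65 6" --pt "0 -0.7 -0.2 4.65 6" --pt "0 -0.7 -0.2 4.65 6" --pt "0 -0.7 -0.2 4.65 6" --pt "0 -0.7 -0.2 4.65 6" --pt "0 -0.5 -0.2 4.65 6" --pt "0 -0.5 -0.2 4.65 6" --pt "0 -0.5 -0.2 4.65 6" --pt "0 -0.3 -0.2 4.65 6" --pt "0 -0.3 -0.2 4.65 6" --pt "0 -0.3 -0.2 4.65 6" --pt "0 -0.1 -0.2 4.65 6" --pt "0 -0.1 -0.2 4.65 6"

```text
time: 5.2
tool_pos: [-0.0737, -0.4345, 0.289]
ee_rot: [-1.672, 1.409, 1.281]
wrist_force: [-0.6, -0.9, -0.2]
width: 0.0937
```

Request:
carry_out --pt "0 -0.1 0.2 4.6 6" --pt "0 -0.7 4.3 0 0" --pt "0 -0.7 4.3 0 0" --pt "0 -0.7 4.3 0 0" --pt "0 -0.7 4.3 0 0" --pt "0 -0.7 4.3 0 0" --pt "0 -0.7 4.3 0 0"

```text
time: 5.9
tool_pos: [-0.1923, -0.6801, 0.2892]
ee_rot: [-1.571, 1.409, 1.281]
wrist_force: [-0.9, -1.3, 1.8]
width: 0.0943
```

```bash
python3 -c "
from h import *
st()"
```

```text
t 5.9 q [-1.9216  0.6334  0.4994 -0.0119  2.1699 -0.0679] p [-0.1923 -0.6801  0.2892] w 0.09426431866311803 F [-0.9214 -1.3245  1.8331]
[[ 0.0459 -0.2812 -0.9586]
 [ 0.1541 -0.9461  0.2849]
 [-0.987  -0.1608 -0.0001]]
```

Request:
carry_out --pt "0 -0.7 4.3 0 0" --pt "0 -0.7 4.3 0 0" --pt "0 -0.7 4.3 0 0" --pt "0 -0.7 4.3 0 0" --pt "0 -0.7 4.3 0 0" --pt "0 -0.7 4.3 0 0"

```text
time: 6.5
tool_pos: [-0.2266, -0.7907, 0.2204]
ee_rot: [-1.616, 1.535, 1.237]
wrist_force: [0.9, 0.1, -0.3]
width: 0.0939
```

```bash
python3 -c "
from h import *
st()"
```

```text
t 6.5 q [-1.9186  0.8529  0.2758 -0.0005  2.0484 -0.0591] p [-0.2266 -0.7907  0.2204] w 0.0938869349490282 F [ 0.9336  0.1253 -0.264 ]
[[ 0.0116 -0.2847 -0.9585]
 [ 0.0335 -0.958   0.285 ]
 [-0.9994 -0.0354 -0.0016]]
```

Request:
carry_out --pt "0 -0.2 4.3 0 0"

```text
time: 6.6
tool_pos: [-0.2313, -0.8054, 0.2085]
ee_rot: [-1.785, 1.563, 1.068]
wrist_force: [0.8, -0.3, -0.3]
width: 0.0938
```

```bash
python3 -c "
from h import *
o=st()
M=R(o);p,M=rows([((-.07,-.45,.30),0),((.30,-.35,.32),0),((.501,-.236,.26),-21)])
print(M,lean(M))"
```

```text
t 6.6 q [-1.9186  0.8673  0.2751  0.0014  2.0073 -0.0582] p [-0.2313 -0.8054  0.2085] w 0.0938483524883583 F [ 0.8303 -0.2543 -0.2522]
[[ 0.0039 -0.285  -0.9585]
 [ 0.0071 -0.9585  0.285 ]
 [-1.     -0.0079 -0.0017]]
22 rows; end [ 0.5011 -0.2359  0.2602]
[[0,-0.98,-4.3,-0.59,0.0],[0,-0.98,-4.3,-0.59,0.0],[0,-0.98,-4.3,-0.59,0.0],[0,-0.98,-4.3,-0.59,0.0],[0,-0.98,-4.3,-0.59,0.0],[0,-0.98,-4.3,-0.59,0.0],[0,-0.98,-4.3,-0.59,0.0],[0,-0.98,-4.3,-0.59,0.0],[0,-0.98,-4.3,-0.59,0.0],[0,-0.22,-2.52,-4.08,0.0],[0,-0.22,-2.52,-4.08,0.0],[0,-0.22,-2.52,-4.08,0.0],[0,-0.22,-2.52,-4.08,0.0],[0,-0.22,-2.52,-4.08,0.0],[0,-0.22,-2.52,-4.08,0.0],[0,-0.22,-2.52,-4.08,0.0],[0,-0.22,-2.52,-4.08,0.0],[0,1.22,-3.33,-3.21,-4.2],[0,1.22,-3.08,-3.44,-4.2],[0,1.22,-2.82,-3.66,-4.2]]
[[0,1.22,-2.55,-3.85,-4.2],[0,1.22,-2.26,-4.03,-4.2]]
[[ 0.0039  0.0775 -0.997 ]
 [ 0.0071 -0.997  -0.0775]
 [-1.     -0.0068 -0.0045]] (array([ 0.0039,  0.0071, -1.    ]), np.float64(-85.55620796416365))
```

Request:
carry_out --pt "0.4 -1 -4.3 -0.6 0" --pt "0.4 -1 -4.3 -0.6 0" --pt "0.4 -1 -4.3 -0.6 0" --pt "0.4 -1 -4.3 -0.6 0" --pt "0.4 -1 -4.3 -0.6 0" --pt "0.4 -1 -4.3 -0.6 0" --pt "0.4 -1 -4.3 -0.6 0" --pt "0.4 -1 -4.3 -0.6 0" --pt "0.4 -1 -4.3 -0.6 0" --pt "0.4 -0.2 -2.5 -4.1 0" --pt "0.4 -0.2 -2.5 -4.1 0" --pt "0.4 -0.2 -2.5 -4.1 0" --pt "0.4 -0.2 -2.5 -4.1 0" --pt "0.4 -0.2 -2.5 -4.1 0" --pt "0.4 -0.2 -2.5 -4.1 0" --pt "0.4 -0.2 -2.5 -4.1 0" --pt "0.4 -0.2 -2.5 -4.1 0" --pt "0.4 1.2 -3.2 -3.3 -4.2" --pt "0.4 1.2 -3 -3.5 -4.2" --pt "0.4 1.2 -2.8 -3.7 -4.2"

```text
time: 8.6
tool_pos: [0.4238, -0.2887, 0.2845]
ee_rot: [-1.934, 1.563, 1.142]
wrist_force: [0.2, -1.4, 0.4]
width: 0.0564
```

Request:
carry_out --pt "0.4 1.2 -2.5 -3.9 -4.2" --pt "0.4 1.2 -2.3 -4 -4.2"

```text
time: 8.8
tool_pos: [0.5043, -0.243, 0.2609]
ee_rot: [-2.033, 1.563, 1.19]
wrist_force: [0.1, -0.8, -0.1]
width: 0.0561
```

Run:
```python
from h import *
from bench import robot
o=st(); print(lean(R(o)))
ims=[]
for n in("scene","top"):
    s=robot.snapshot(n); pickle.dump(s,open(n+"1.pkl","wb"))
    u=proj(s,o["tool_pos"])[0]; v=proj(s,[.501,-.236,.143])[0]; print(n,"tcp px",u,"wheel top px",v)
    x,y=(140,90) if n=="scene" else (290,140)
    im=np.ascontiguousarray(s["image"][y:y+140,x:x+133,::-1]); im=cv2.resize(im,None,fx=3,fy=3,interpolation=cv2.INTER_CUBIC)
    for q,c in((u,(0,0,255)),(v,(0,255,0))): cv2.drawMarker(im,tuple(int(k) for k in (q-[x,y]+.5)*3),c,0,12,1)
    ims.append(im)
cv2.imwrite("pics/g1.png",np.hstack(ims))
rows([((.501,-.236,.16),0),((.501,-.236,.1115),0)])
```

```text
t 8.8 q [-0.5553  0.1057  1.2418  0.0082  1.7955  0.9365] p [ 0.5043 -0.243   0.2609] w 0.05613591237460477 F [ 0.0623 -0.8227 -0.073 ]
[[ 0.003   0.0807 -0.9967]
 [ 0.0075 -0.9967 -0.0807]
 [-1.     -0.0072 -0.0036]]
(array([ 0.003 ,  0.0075, -1.    ]), np.float64(-85.36997688965188))
scene tcp px [184.4613 136.5366] wheel top px [197.8242 173.1534]
top tcp px [396.9643 204.2152] wheel top px [379.8111 210.3028]
4 rows; end [ 0.501  -0.236   0.1115]
[[0,3.26,-0.12,0.14,0.0],[0,3.26,-0.12,0.14,0.0],[0,3.26,-0.12,0.14,0.0],[0,4.86,0.07,-0.01,0.0]]
```

View pics/g1.png

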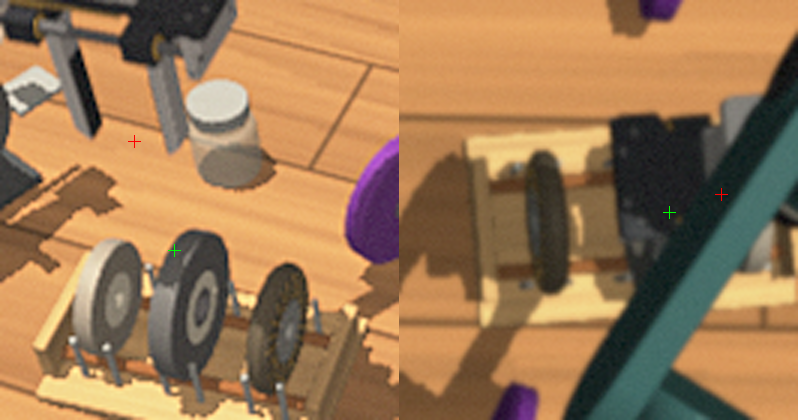

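Finger tips at crop (90,135) and (175,150) straddle the projected TCP, so the camera and robot agree. The wheel is below, as expected. Descending.

Request:
carry_out --pt "0.4 3.3 -0.4 0.2 0" --pt "0.4 3.3 -0.2 0.1 0" --pt "0.4 3.3 0 0 0" --pt "0.4 2.5 0 0 0" --pt "0.4 2.4 0 0 0" --pt "0.4 0 0 0 0"

```text
time: 9.5
tool_pos: [0.4968, -0.2366, 0.1098]
ee_rot: [-1.311, 1.559, 1.907]
wrist_force: [-0.3, 0.0, -0.3]
width: 0.0567
```

Request:
carry_out --pt "0.6 0 0 0 0" --pt "0.7 0 0 0 0" --pt "0.75 0 0 0 0"

```text
time: 9.8
tool_pos: [0.5009, -0.2383, 0.1162]
ee_rot: [-2.572, 1.562, 0.647]
wrist_force: [0.3, -0.7, 0.4]
width: 0.0359
```

Run:
```python
from h import *
from bench import robot
o=st(); print(lean(R(o)))
```

```text
t 9.8 q [-0.5514  0.1288  1.5031  0.0081  1.5065  0.9416] p [ 0.5009 -0.2383  0.1162] w 0.0359345849329726 F [ 0.3458 -0.693   0.4497]
[[ 0.007   0.0772 -0.997 ]
 [ 0.0053 -0.997  -0.0772]
 [-1.     -0.0047 -0.0073]]
(array([ 0.007 ,  0.0053, -1.    ]), np.float64(-85.5720427091382))
```

Request:
carry_out --pt "0.72 0.5 0 0 0" --pt "0.76 0 0 0 0" --pt "0.8 0 0 0 0" --pt "1 0 0 0 0" --pt "1 0 0 0 0"

```text
time: 10.3
tool_pos: [0.4999, -0.2359, 0.1087]
ee_rot: [-1.931, 1.56, 1.289]
wrist_force: [-1.0, 4.9, -0.2]
width: 0.02
```

Run:
```python
from h import *
o=st(); print(lean(R(o)))
```

```text
t 10.3 q [-0.5502  0.1334  1.5133  0.0104  1.4977  0.9413] p [ 0.4999 -0.2359  0.1087] w 0.019952496449619835 F [-1.0479  4.9446 -0.1971]
[[ 0.003   0.0785 -0.9969]
 [ 0.0103 -0.9969 -0.0784]
 [-0.9999 -0.01   -0.0038]]
(array([ 0.003 ,  0.0103, -0.9999]), np.float64(-85.49972959924514))
```

Request:
carry_out --pt "1 -0.5 0 0 0" --pt "1 -1 0 0 0" --pt "1 -2 0 0 0" --pt "1 -3 0 0 0" --pt "1 -3.5 0 0 0" --pt "1 -3.5 0 0 0" --pt "1 -3.5 0 0 0" --pt "1 -3 0 0 0"

```text
time: 11.1
tool_pos: [0.4992, -0.2408, 0.3124]
ee_rot: [-2.915, 1.564, 0.301]
wrist_force: [0.0, -0.4, -4.1]
width: 0.0197
```

Run:
```python
from h import *
o=st(); print(lean(R(o)))
h=np.radians(-99.4); rows([((.25,-.40,.45),13.9),((.5*np.cos(h),.5*np.sin(h),.5),0),((.68*np.cos(h),.68*np.sin(h),.5),0)],g=1,step=.04)
```

```text
t 11.1 q [-0.5551  0.0976  1.1495  0.0054  1.8901  0.9423] p [ 0.4992 -0.2408  0.3124] w 0.01974142892508922 F [ 0.0195 -0.3685 -4.1496]
[[ 0.0065  0.075  -0.9972]
 [ 0.002  -0.9972 -0.075 ]
 [-1.     -0.0015 -0.0067]]
(array([ 0.0065,  0.002 , -1.    ]), np.float64(-85.69663469360587))
23 rows; end [-0.111  -0.671   0.5002]
[[1,-1.55,1.55,2.88,1.54],[1,-1.55,1.63,2.84,1.54],[1,-1.55,1.71,2.8,1.54],[1,-1.55,1.78,2.75,1.54],[1,-1.55,1.85,2.7,1.54],[1,-1.55,1.93,2.65,1.54],[1,-1.55,2.0,2.6,1.54],[1,-1.55,2.07,2.54,1.54],[1,-1.55,2.13,2.48,1.54],[1,-0.58,1.63,3.46,0.0],[1,-0.58,1.63,3.46,0.0],[1,-0.58,1.63,3.46,0.0],[1,-0.58,1.63,3.46,0.0],[1,-0.58,1.63,3.46,0.0],[1,-0.58,1.63,3.46,0.0],[1,-0.58,1.63,3.46,0.0],[1,-0.58,1.63,3.46,0.0],[1,-0.58,1.63,3.46,0.0],[1,-0.02,3.61,-0.02,0.0],[1,-0.02,3.61,-0.02,0.0]]
[[1,-0.02,3.61,-0.02,0.0],[1,-0.02,3.61,-0.02,0.0],[1,-0.02,3.61,-0.02,0.0]]
```

Request:
carry_out --pt "1 -1.5 1.6 2.9 1.5" --pt "1 -1.5 1.6 2.8 1.5" --pt "1 -1.5 1.7 2.8 1.5" --pt "1 -1.5 1.8 2.8 1.5" --pt "1 -1.5 1.9 2.7 1.5" --pt "1 -1.5 1.9 2.7 1.5" --pt "1 -1.5 2 2.6 1.5" --pt "1 -1.5 2.1 2.5 1.5" --pt "1 -1.5 2.1 2.5 1.7" --pt "1 -0.6 1.6 3.5 0" --pt "1 -0.6 1.6 3.5 0" --pt "1 -0.6 1.6 3.5 0" --pt "1 -0.6 1.6 3.5 0" --pt "1 -0.6 1.6 3.5 0" --pt "1 -0.6 1.6 3.5 0" --pt "1 -0.6 1.6 3.5 0" --pt "1 -0.6 1.6 3.5 0" --pt "1 -0.6 1.6 3.5 0" --pt "1 0 3.6 0 0" --pt "1 0 3.6 0 0"

```text
time: 13.1
tool_pos: [-0.0982, -0.5639, 0.4958]
ee_rot: [-1.43, 1.569, 1.543]
wrist_force: [-0.1, -0.3, -3.7]
width: 0.0199
```

Request:
carry_out --pt "1 0 3.6 0 0" --pt "1 0 3.6 0 0" --pt "1 0 3.6 0 0" --pt "1 0 4 0 0" --pt "1 0 4 0 0" --pt "1 0 4 0 0" --pt "1 0 4 0 0" --pt "1 0 4 0 0"

```text
time: 13.9
tool_pos: [-0.1271, -0.7526, 0.3927]
ee_rot: [1.569, 1.462, -1.738]
wrist_force: [1.4, -0.3, -3.8]
width: 0.0195
```

Run:
```python
from h import *
o=st(); x,y=lean(R(o)); print(y,"lean deg",np.degrees(np.arcsin(np.hypot(x[0],x[1]))),"dir",np.degrees(np.arctan2(x[1],x[0])))
```

```text
t 13.9 q [-1.8163  0.6359  0.2738  0.01    2.1234 -0.0747] p [-0.1271 -0.7526  0.3927] w 0.01953778393722549 F [ 1.4233 -0.2903 -3.8413]
[[-0.018  -0.1633 -0.9864]
 [-0.1071 -0.9806  0.1643]
 [-0.9941  0.1086  0.0002]]
-99.4561329304742 lean deg 6.236781050613546 dir -99.5637071177226
```

Request:
carry_out --pt "1 -2 4.5 0 0" --pt "1 -2 4.5 0 0" --pt "1 -2 4.5 0 0" --pt "1 -2 4.5 0 0" --pt "1 -2 4.5 0 0"

```text
time: 14.4
tool_pos: [-0.1352, -0.8054, 0.4061]
ee_rot: [1.571, 1.3, -1.735]
wrist_force: [-0.3, -0.6, -4.7]
width: 0.0199
```

Run:
```python
from h import *
o=st(); x,y=lean(R(o)); print(y,"lean deg",np.degrees(np.arcsin(np.hypot(x[0],x[1]))),"dir",np.degrees(np.arctan2(x[1],x[0])))
```

```text
t 14.4 q [-1.8158  0.6321  0.2739  0.0233  1.966  -0.0686] p [-0.1352 -0.8054  0.4061] w 0.01987428151971477 F [-0.2682 -0.5664 -4.6787]
[[-0.0437 -0.1578 -0.9865]
 [-0.2635 -0.9507  0.1638]
 [-0.9637  0.2671 -0.0001]]
-99.42659283364192 lean deg 15.492391260647475 dir -99.4141925427905
```

Request:
carry_out --pt "1 -2 4.5 0 0" --pt "1 -2 4.5 0 0" --pt "1 -2 4.5 0 0" --pt "1 -2 4.5 0 0" --pt "1 -2 4.5 0 0" --pt "1 -2 4.5 0 0" --pt "1 -2 4.5 0 0"

```text
time: 15.1
tool_pos: [-0.1401, -0.8476, 0.4769]
ee_rot: [1.574, 1.063, -1.73]
wrist_force: [-0.4, -0.2, -3.5]
width: 0.0199
```

```bash
cat >> h.py <<'E'
def ll(o):
    x,y=lean(R(o)); print("yaw",y,"lean deg",np.degrees(np.arcsin(np.hypot(x[0],x[1]))),"dir",np.degrees(np.arctan2(x[1],x[0])))
E
python3 - <<'E'
from h import *
o=st(); ll(o)
E
```

```text
t 15.1 q [-1.8181  0.5755  0.2748  0.0439  1.7852 -0.0647] p [-0.1401 -0.8476  0.4769] w 0.019854274545889162 F [-0.3745 -0.1785 -3.4867]
[[-0.0769 -0.1415 -0.9869]
 [-0.4799 -0.8624  0.161 ]
 [-0.874   0.486  -0.0016]]
yaw -99.31725303201868 lean deg 29.078985595031323 dir -99.10732936283199
```

Request:
carry_out --pt "1 -0.9 2.1 0 0" --pt "1 0 0 0 0"

```text
time: 15.3
tool_pos: [-0.1402, -0.8483, 0.4845]
ee_rot: [1.574, 1.047, -1.73]
wrist_force: [0.6, 0.4, -3.8]
width: 0.0198
```

Run:
```python
from h import *
o=st(); ll(o)
h=np.radians(-99.4);a=np.array([np.cos(h)*np.cos(np.pi/6),np.sin(h)*np.cos(np.pi/6),.5]);print("a",a)
M=R(o); tip=np.array([.559,.1355,.189])
# wheel centre: along tool x past TCP
d=.0805-.1087+0; print("centre ahead of TCP",-d)
ctr=lambda p,M:p+M[:,0]*.028
goal=tip+a*.10-M[:,0]*.028; print("goal",goal)
rows([((.10,-.60,.48),0),((.40,-.35,.45),0),(goal+[0,0,.08],0),(goal,0)],g=1,step=.045)
```

```text
t 15.3 q [-1.8185  0.5691  0.274   0.045   1.7763 -0.0645] p [-0.1402 -0.8483  0.4845] w 0.019779663541835912 F [ 0.6399  0.4036 -3.8403]
[[-0.0794 -0.1402 -0.9869]
 [-0.4938 -0.8546  0.1611]
 [-0.866   0.5001 -0.0014]]
yaw -99.31427042976647 lean deg 30.00654027383874 dir -99.1326098363946
a [-0.1414 -0.8544  0.5   ]
centre ahead of TCP 0.028200000000000003
goal [0.5471 0.0639 0.2632]
30 rows; end [0.547  0.0639 0.2634]
[[1,-1.72,-3.1,-2.46,0.0],[1,-1.72,-3.1,-2.46,0.0],[1,-1.72,-3.1,-2.46,0.0],[1,-1.72,-3.1,-2.46,0.0],[1,-1.72,-3.1,-2.46,0.0],[1,-1.72,-3.1,-2.46,0.0],[1,-1.72,-3.1,-2.46,0.0],[1,-1.72,-3.1,-2.46,0.0],[1,-1.35,-3.01,-2.84,0.0],[1,-1.35,-3.01,-2.84,0.0],[1,-1.35,-3.01,-2.84,0.0],[1,-1.35,-3.01,-2.84,0.0],[1,-1.35,-3.01,-2.84,0.0],[1,-1.35,-3.01,-2.84,0.0],[1,-1.35,-3.01,-2.84,0.0],[1,-1.35,-3.01,-2.84,0.0],[1,-1.35,-3.01,-2.84,0.0],[1,-1.12,-3.89,-0.72,0.0],[1,-1.12,-3.89,-0.72,0.0],[1,-1.12,-3.89,-0.72,0.0]]
[[1,-1.12,-3.89,-0.72,0.0],[1,-1.12,-3.89,-0.72,0.0],[1,-1.12,-3.89,-0.72,0.0],[1,-1.12,-3.89,-0.72,0.0],[1,-1.12,-3.89,-0.72,0.0],[1,-1.12,-3.89,-0.72,0.0],[1,-1.12,-3.89,-0.72,0.0],[1,-1.12,-3.89,-0.72,0.0],[1,3.44,-1.98,0.03,0.0],[1,3.44,-1.98,0.03,0.0]]
```

Request:
carry_out --pt "1 -1.7 -3.1 -2.5 0" --pt "1 -1.7 -3.1 -2.5 0" --pt "1 -1.7 -3.1 -2.5 0" --pt "1 -1.7 -3.1 -2.5 0" --pt "1 -1.7 -3.1 -2.5 0" --pt "1 -1.7 -3.1 -2.5 0" --pt "1 -1.7 -3.1 -2.5 0" --pt "1 -1.7 -3.1 -2.5 0" --pt "1 -1.4 -3 -2.8 0" --pt "1 -1.4 -3 -2.8 0" --pt "1 -1.4 -3 -2.8 0" --pt "1 -1.4 -3 -2.8 0" --pt "1 -1.4 -3 -2.8 0" --pt "1 -1.4 -3 -2.8 0" --pt "1 -1.4 -3 -2.8 0" --pt "1 -1.4 -3 -2.8 0" --pt "1 -1.4 -3 -2.8 0"

```text
time: 17.0
tool_pos: [0.4007, -0.3477, 0.4524]
ee_rot: [1.578, 1.051, -1.725]
wrist_force: [0.4, -1.6, -3.2]
width: 0.02
```

Run:
```python
from h import *
o=st(); ll(o)
h=np.radians(-99.4);a=np.array([np.cos(h)*np.cos(np.pi/6),np.sin(h)*np.cos(np.pi/6),.5])
M=R(o); tip=np.array([.559,.1355,.189])
goal=tip+a*.06-M[:,0]*.028; print("goal",goal)
rows([(goal+[0,-.03,.10],0),(goal,0)],g=1,step=.045)
```

```text
t 17.0 q [-0.5124 -0.0596  1.1208 -0.5047  1.8456  1.0217] p [ 0.4007 -0.3477  0.4524] w 0.02003529789066223 F [ 0.3922 -1.5724 -3.1795]
[[-0.0765 -0.1401 -0.9872]
 [-0.491  -0.8564  0.1596]
 [-0.8678  0.4969 -0.0033]]
yaw -99.29357555623794 lean deg 29.79757991493839 dir -98.85094174596814
goal [0.5527 0.098  0.2433]
14 rows; end [0.5527 0.0979 0.2434]
[[1,-1.1,-3.92,-0.76,0.0],[1,-1.1,-3.92,-0.76,0.0],[1,-1.1,-3.92,-0.76,0.0],[1,-1.1,-3.92,-0.76,0.0],[1,-1.1,-3.92,-0.76,0.0],[1,-1.1,-3.92,-0.76,0.0],[1,-1.1,-3.92,-0.76,0.0],[1,-1.1,-3.92,-0.76,0.0],[1,-1.1,-3.92,-0.76,0.0],[1,-1.1,-3.92,-0.76,0.0],[1,-1.1,-3.92,-0.76,0.0],[1,2.4,-2.52,0.18,0.0],[1,2.4,-2.52,0.18,0.0],[1,2.4,-2.52,0.18,0.0]]
```

Request:
carry_out --pt "1 -1.1 -3.9 -0.8 0" --pt "1 -1.1 -3.9 -0.8 0" --pt "1 -1.1 -3.9 -0.8 0" --pt "1 -1.1 -3.9 -0.8 0" --pt "1 -1.1 -3.9 -0.8 0" --pt "1 -1.1 -3.9 -0.8 0" --pt "1 -1.1 -3.9 -0.8 0" --pt "1 -1.1 -3.9 -0.8 0" --pt "1 -1.1 -3.9 -0.8 0" --pt "1 -1.1 -3.9 -0.8 0" --pt "1 0 -3.4 0 0" --pt "1 1.5 -1.5 0 0" --pt "1 1.5 -1.5 0 0" --pt "1 0 0 0 0"

```text
time: 18.4
tool_pos: [0.5479, 0.0668, 0.2919]
ee_rot: [1.561, 1.05, -1.737]
wrist_force: [0.1, -0.6, -5.3]
width: 0.0201
```

Run:
```python
from h import *
from bench import robot
o=st(); ll(o)
M=R(o); tip=np.array([.559,.1355,.189]); c=o["tool_pos"]+M[:,0]*.028
print("wheel-tip in tool axes (mm)",M.T@(c-tip)*1000)
ims=[]
for n in("scene","top"):
    s=robot.snapshot(n); pickle.dump(s,open(n+"2.pkl","wb"))
    pts=[c,c-M[:,1]*.01,tip]; u=proj(s,pts); print(n,u.round(1).tolist())
    x,y=np.round(u[0]-[40,55]).astype(int); 
    im=cv2.resize(np.ascontiguousarray(s["image"][y:y+110,x:x+80,::-1]),None,fx=5,fy=5,interpolation=cv2.INTER_CUBIC)
    for q,cc in zip(u,((0,0,255),(255,0,255),(0,255,0))): cv2.drawMarker(im,tuple(int(k) for k in (q-[x,y]+.5)*5),cc,0,10,1)
    for i in range(0,80,10): cv2.putText(im,str(x+i),(i*5,8),0,.3,(0,255,255),1)
    for j in range(0,110,10): cv2.putText(im,str(y+j),(0,j*5+4),0,.3,(0,255,255),1)
    ims.append(im)
cv2.imwrite("pics/t1.png",np.hstack(ims))
```

```text
t 18.4 q [ 0.3019  0.2521  1.103  -0.5071  1.988   1.8682] p [0.5479 0.0668 0.2919] w 0.02011006049920809 F [ 0.0514 -0.5586 -5.2575]
[[-0.0826 -0.1346 -0.9875]
 [-0.4908 -0.8569  0.1578]
 [-0.8674  0.4977  0.0047]]
yaw -98.92775601852627 lean deg 29.8462164024848 dir -99.54934398832468
wheel-tip in tool axes (mm) [-26.6119 111.5341   0.6451]
scene [[310.7, 185.2], [314.7, 188.5], [346.2, 226.0]]
top [[239.0, 178.7], [234.6, 178.3], [200.6, 176.4]]
```

View pics/t1.png

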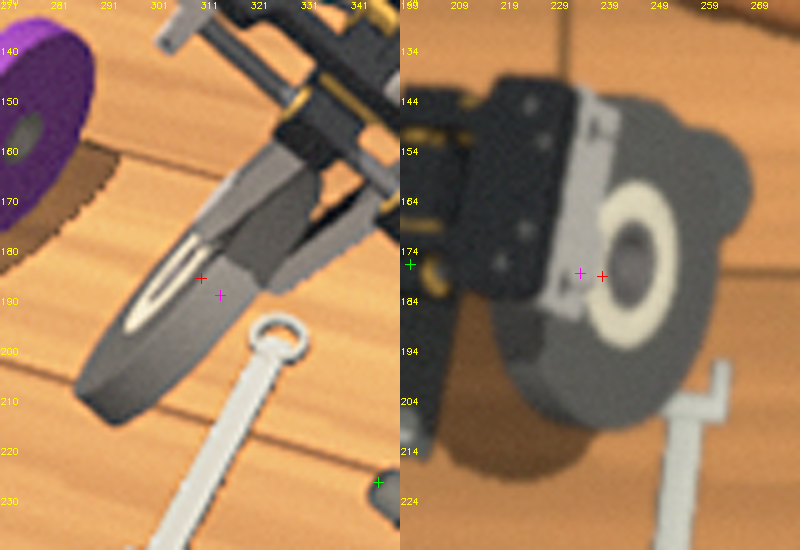

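```bash
cat >> h.py <<'E'
def disc(s,x0,y0,x1,y1,lo=150):
    im=s["image"][y0:y1,x0:x1]; hsv=cv2.cvtColor(im,cv2.COLOR_RGB2HSV)
    m=((hsv[...,2]>lo)&(hsv[...,1]<75)).astype(np.uint8)
    n,l,stt,ce=cv2.connectedComponentsWithStats(m); k=1+np.argmax(stt[1:,4])
    ct=max(cv2.findContours((l==k).astype(np.uint8),0,1)[0],key=len)
    hull=cv2.convexHull(ct); e=cv2.fitEllipse(ct); return stt[k],np.array(e[0])+[x0,y0],e[1:],m
E
python3 - <<'E'
from h import *
np.set_printoptions(suppress=True,precision=4)
t=load("top2");s=load("scene2")
a=disc(t,232,150,262,200,170); b=disc(s,290,172,316,200,175)
print(a[:3]);print(b[:3])
for r in a[3]: print("".join(".#"[v] for v in r))
for r in b[3]: print("".join(".#"[v] for v in r))
E
```

```text
(array([  0,   3,  22,  40, 421], dtype=int32), array([242.8906, 173.5827]), ((19.76451301574707, 37.15071487426758), 169.67550659179688))
(array([ 6,  5, 17, 19, 84], dtype=int32), array([304.5384, 185.3226]), ((4.556190013885498, 24.804759979248047), 40.22624206542969))
..............................
..............................
..............................
...#...#......................
....####......................
....####......................
...#####......................
...#####......................
...#####......................
..#####.......................
..####........................
.######.....#####.............
.######...########............
.#####...##########...........
..##################..........
.###################..........
..###################.........
.####################.........
.###########....#####.........
###########......#####........
..########........####........
...######.........####........
##.######.........####........
#########.........####........
####.###..........####........
########...........###........
.#######...........##
[... 778 characters left out ...]
.........................
..........................
..........................
...................##.....
..................###.....
.................###......
................###.###...
...............###..##....
...............##..##.....
..............##..##......
.............##..##.......
............##..###.......
...........###.###........
...........##.###.........
..........##.###..........
.........##.###...........
........######............
........#####.............
.......#####..............
.......####...............
......####................
......###.................
..........................
..........................
..........................
..........................
```

Run:
```python
from h import *
np.set_printoptions(suppress=True,precision=4)
t=load("top2");s=load("scene2")
from bench import robot
o=robot.get_obs();M=R(o);p=o["tool_pos"]
P,e=tri(t,(245.4,176.5),s,(305,184.6)); print(P,e,"rel TCP tool mm",M.T@(P-p)*1000)
# with y_tool fixed to 10 mm: intersect each ray with face plane
for sn,u in((t,(245.4,176.5)),(s,(305,184.6))):
    q,d=ray(sn,u); k=((p+M[:,1]*.010-q)@M[:,1])/(d@M[:,1]); print(M.T@(q+k*d-p)*1000)
```

```text
[0.5495 0.042  0.2692] [np.float64(0.0007524460653042139), np.float64(0.000752446065304209)] rel TCP tool mm [34.8286  6.5317 -4.6819]
[30.8972 10.     -4.3827]
[ 10.1701  10.     -21.73  ]
```

Request:
carry_out --pt "1 1.2 -1.5 0.2 0" --pt "1 1.2 -1.5 0.2 0" --pt "1 0 -1.5 0 0" --pt "1 0 -1.5 0 0" --pt "1 0 -1.4 0 0" --pt "1 0 -1 0 0" --pt "1 0 0 0 0"

```text
time: 19.2
tool_pos: [0.5542, 0.1277, 0.2322]
ee_rot: [1.571, 1.05, -1.731]
wrist_force: [0.4, -0.3, -4.1]
width: 0.0196
```

Run:
```python
from h import *
from bench import robot
o=st(); ll(o)
M=R(o); tip=np.array([.559,.1355,.189]); c=o["tool_pos"]+M@[.030,0,-.0045]
print("wheel-tip in tool axes (mm)",M.T@(c-tip)*1000)
ims=[]
for n in("scene","top"):
    s=robot.snapshot(n); pickle.dump(s,open(n+"3.pkl","wb"))
    pts=[c,c+M[:,1]*.01,tip]; u=proj(s,pts); print(n,u.round(1).tolist())
    x,y=np.round(u[2]-[45,35]).astype(int) if n=="scene" else np.round(u[2]-[20,35]).astype(int)
    print(x,y)
    im=cv2.resize(np.ascontiguousarray(s["image"][y:y+80,x:x+66,::-1]),None,fx=6,fy=6,interpolation=cv2.INTER_CUBIC)
    for q,cc in zip(u,((0,0,255),(255,0,255),(0,255,0))): cv2.drawMarker(im,tuple(int(k) for k in (q-[x,y]+.5)*6),cc,0,10,1)
    ims.append(im)
cv2.imwrite("pics/t2.png",np.hstack(ims))
```

```text
t 19.2 q [ 0.3895  0.3271  1.1265 -0.4726  1.9387  2.0036] p [0.5542 0.1277 0.2322] w 0.0195728888581012 F [ 0.3864 -0.3298 -4.0531]
[[-0.0792 -0.1379 -0.9873]
 [-0.4916 -0.8562  0.1591]
 [-0.8672  0.498   0.    ]]
yaw -99.15118010222746 lean deg 29.86615546455929 dir -99.15610577172122
wheel-tip in tool axes (mm) [-3.2283 28.8226 -1.047 ]
scene [[336.1, 216.7], [332.4, 213.5], [346.2, 226.0]]
301 191
top [[211.2, 176.8], [215.2, 177.3], [200.6, 176.4]]
181 141
```

View pics/t2.png

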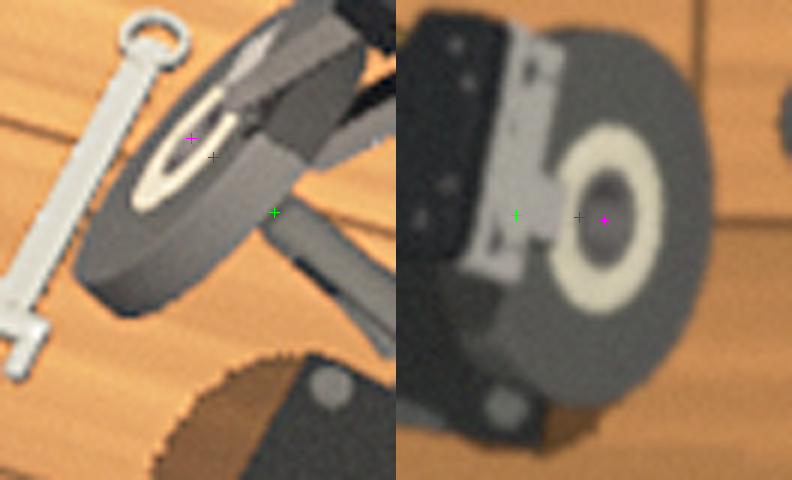

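Run:
```python
from h import *
np.set_printoptions(suppress=True,precision=2)
from bench import robot
o=robot.get_obs();M=R(o);p=o["tool_pos"]
h=np.radians(-99.4);a=np.array([np.cos(h)*np.cos(np.pi/6),np.sin(h)*np.cos(np.pi/6),.5]);tip=np.array([.559,.1355,.189])
for n in("scene0","top0"):
    s=load(n);g=cv2.cvtColor(s["image"],cv2.COLOR_RGB2LAB)
    for k in(6,10,14,18,22,26):
        u=proj(s,[tip-a*k/1e3,tip-a*(k+5)/1e3]);d=u[1]-u[0];d/=np.linalg.norm(d);nn=np.array([-d[1],d[0]])
        x=np.arange(-9,9.01,.25);q=u[0]+x[:,None]*nn
        pr=cv2.remap(g[...,[0,2]].astype(np.float32) if 0 else g.astype(np.float32),q[:,None,0].astype(np.float32),q[:,None,1].astype(np.float32),cv2.INTER_LINEAR)[:,0]
        ch=2 if n=="scene0" else 0
        gr=np.gradient(cv2.GaussianBlur(pr[:,ch][:,None],(1,5),1).ravel()); lo=x[np.argmin(gr)];hi=x[np.argmax(gr)]
        print(n,k,"normal",nn,"edges",lo,hi,"mid",(lo+hi)/2)
    e=1e-3
    print(" px per mm of tool x,z along normal",[(proj(s,[tip+M[:,i]*e])-proj(s,[tip]))[0]@nn for i in(0,2)])
# wheel extremes predicted in scene3
s=load("scene3");c=p+M@[.030,0,-.0045];th=np.linspace(0,6.283,400)
def circ(r,y): return proj(s,c+M[:,1]*y+r*(np.cos(th)[:,None]*M[:,0]+np.sin(th)[:,None]*M[:,2]))
for r,y,nm in((.0625,.01,"front rim"),(.03,.01,"paper"),(.0625,-.01,"rear rim")):
    q=circ(r,y); print(nm,"leftmost",q[q[:,0].argmin()],"lowest",q[q[:,1].argmax()])
print("obs front left 313,234.7; rear low 322.2,243.5; paper low 324.7,225.7 left 322.5,223.3")
print("px/mm x,y,z",[(proj(s,[c+M[:,i]*e])-proj(s,[c]))[0] for i in range(3)])
```

```text
scene0 6 normal [-0.65  0.76] edges -5.0 4.5 mid -0.25
scene0 10 normal [-0.65  0.76] edges -5.0 4.5 mid -0.25
scene0 14 normal [-0.65  0.76] edges -5.5 4.5 mid -0.5
scene0 18 normal [-0.65  0.76] edges -5.25 4.5 mid -0.375
scene0 22 normal [-0.65  0.76] edges -5.0 4.5 mid -0.25
scene0 26 normal [-0.65  0.76] edges -5.25 4.5 mid -0.375
 px per mm of tool x,z along normal [np.float64(0.28673787216100305), np.float64(-0.409757762170546)]
top0 6 normal [ 0.11 -0.99] edges 3.75 -3.5 mid 0.125
top0 10 normal [ 0.11 -0.99] edges 3.5 -3.5 mid 0.0
top0 14 normal [ 0.11 -0.99] edges 4.0 -3.75 mid 0.125
top0 18 normal [ 0.11 -0.99] edges 4.0 -3.75 mid 0.125
top0 22 normal [ 0.11 -0.99] edges 4.0 -4.0 mid 0.0
top0 26 normal [ 0.11 -0.99] edges 3.75 -4.25 mid -0.25
 px per mm of tool x,z along normal [np.float64(-0.0675288141602918), np.float64(-0.4931222707757844)]
front rim leftmost [310.82 235.19] lowest [312.96 237.58]
paper leftmost [321.62 223.59] lowest [322.6  224.71]
rear rim leftmost [318.22 241.23] lowest [320.77 244.  ]
obs front left 313,234.7; rear low 322.2,243.5; paper low 324.7,225.7 left 322.5,223.3
px/mm x,y,z [array([-0.26,  0.16]), array([-0.37, -0.32]), array([ 0.22, -0.36])]
```

Run:
```python
from h import *
np.set_printoptions(suppress=True,precision=3)
from bench import robot
o=robot.get_obs();M=R(o);p=o["tool_pos"];print(p,R(o)[:,1])
c=p+M@[.030,0,-.0045];th=np.linspace(0,6.283,800)
s=load("scene3");t=load("top3")
def supp(sn,n,box,k=4,rr=(.0625,-.01,.01)):
    x0,y0,x1,y1=box;im=cv2.resize(sn["image"][y0:y1,x0:x1],None,fx=k,fy=k,interpolation=cv2.INTER_CUBIC)
    lab=cv2.cvtColor(im,cv2.COLOR_RGB2LAB); m=(lab[...,2]<146).astype(np.uint8)
    N,l,stt,_=cv2.connectedComponentsWithStats(m);m=l==1+np.argmax(stt[1:,4])
    ys,xs=np.nonzero(m); q=np.c_[xs,ys]; q=(q+.5)/k-.5+[x0,y0]; f=q@n; i=f>f.max()-.3
    r,y1_,y2_=rr; Q=np.vstack([proj(sn,c+M[:,1]*y+r*(np.cos(th)[:,None]*M[:,0]+np.sin(th)[:,None]*M[:,2])) for y in(y1_,y2_)])
    print("obs",f.max(),q[i].mean(0),"pred",(Q@n).max(),Q[(Q@n).argmax()])
n=np.array([-.65,.76]);supp(s,n,(305,212,338,250))
supp(s,np.array([-1.,0]),(305,212,338,250)); supp(s,np.array([0,1.]),(305,212,338,250))
# top view: wheel extremes: up(-row), right(+col), down
for n in([0,-1.],[1.,0],[0,1.]): supp(t,np.array(n),(206,140,238,214))
```

```text
[0.554 0.126 0.234] [-0.14  -0.856  0.498]
obs -8.481250000000001 [304.708 249.292] pred -22.24727506385027 [311.495 237.137]
obs -304.625 [304.75 239.75] pred -310.8178713447197 [310.818 235.256]
obs 249.375 [305.75 249.25] pred 243.99618772915844 [320.75  243.996]
obs -145.375 [211.056 145.551] pred -144.55850695527351 [208.696 144.559]
obs 233.625 [233.463 177.463] pred 234.35613295368051 [234.356 173.623]
obs 210.875 [205.75 210.75] pred 208.69123395185758 [212.711 208.691]
```

Run:
```python
from h import *
np.set_printoptions(suppress=True,precision=2,linewidth=150)
from bench import robot
o=robot.get_obs();M=R(o);p=o["tool_pos"]
c=p+M@[.030,0,-.0045];th=np.linspace(0,6.283,800)
s=load("scene3");t=load("top3")
def edge(sn,u0,n,L=7,ch=2):
    n=np.array(n)/np.linalg.norm(n);x=np.arange(-L,L+.01,.25);lab=cv2.cvtColor(sn["image"],cv2.COLOR_RGB2LAB).astype(np.float32);q=(u0+x[:,None]*n).astype(np.float32)
    pr=cv2.GaussianBlur(cv2.remap(lab,q[:,None,0],q[:,None,1],cv2.INTER_LINEAR)[:,0,ch][:,None],(1,5),1).ravel()
    g=np.gradient(pr);return x[np.argmax(g)],g.max()
def ring(sn,y,angs,r=.0625):
    for A in angs:
        A=np.radians(A);e=np.cos(A)*M[:,0]+np.sin(A)*M[:,2]
        u=proj(sn,[c+M[:,1]*y+r*e,c+M[:,1]*y+(r+.002)*e]);n=u[1]-u[0]
        # outward image normal of the rim: perpendicular to rim tangent
        tt=proj(sn,[c+M[:,1]*y+r*(np.cos(A+.05)*M[:,0]+np.sin(A+.05)*M[:,2])])[0]-u[0];nn=np.array([-tt[1],tt[0]]);nn*=np.sign(nn@n)/np.linalg.norm(nn)
        J=[(proj(sn,[c+M[:,i]*1e-3])-proj(sn,[c]))[0]@nn for i in range(3)]
        d,g=edge(sn,u[0],nn);print("ang",round(np.degrees(A)),u[0],"n",nn,"edge off px",d,"g",round(float(g),1),"J/mm",np.array(J)); 
print("scene front rim");ring(s,.01,(-60,-40,-20,0,20,30))
print("scene rear rim");ring(s,-.01,(20,40,60,80))
print("top front rim");ring(t,.01,(-90,-70,-50,-30,0,30,50,70,90))
```

```text
scene front rim
ang -60 [311.59 237.21] n [-0.68  0.73] edge off px -1.25 g 5.3 J/mm [ 0.29  0.02 -0.41]
ang -40 [310.88 234.37] n [-0.99 -0.17] edge off px -1.75 g 6.1 J/mm [ 0.23  0.42 -0.16]
ang -20 [312.61 229.19] n [-0.9  -0.43] edge off px 6.5 g 6.5 J/mm [ 0.17  0.48 -0.04]
ang 0 [316.46 222.35] n [-0.84 -0.55] edge off px -1.75 g 5.0 J/mm [0.14 0.49 0.01]
ang 20 [321.95 214.62] n [-0.79 -0.62] edge off px -1.75 g 6.4 J/mm [0.11 0.49 0.05]
ang 30 [325.13 210.66] n [-0.76 -0.64] edge off px -1.75 g 6.1 J/mm [0.1  0.49 0.06]
scene rear rim
ang 20 [328.96 220.6 ] n [-0.79 -0.61] edge off px -2.0 g 1.8 J/mm [0.11 0.49 0.04]
ang 40 [335.48 212.77] n [-0.74 -0.67] edge off px -2.5 g 2.2 J/mm [0.09 0.49 0.08]
ang 60 [342.48 205.63] n [-0.68 -0.74] edge off px 6.75 g 0.9 J/mm [0.06 0.49 0.11]
ang 80 [349.27 199.92] n [-0.59 -0.81] edge off px -3.0 g 0.5 J/mm [0.03 0.48 0.16]
top front rim
ang -90 [221.81 146.23] n [ 0.44 -0.9 ] edge off px -0.5 g 3.7 J/mm [ 0.04  0.14 -0.49]
ang -70 [227.55 150.78] n [ 0.79 -0.61] edge off px -0.75 g 3.8 J/mm [ 0.17  0.29 -0.38]
ang -50 [231.75 158.25] n [ 0.94 -0.34] edge off px -0.25 g 4.0 J/mm [ 0.25  0.36 -0.26]
ang -30 [234.01 167.69] n [ 0.99 -0.1 ] edge off px -0.5 g 3.8 J/mm [ 0.29  0.4  -0.15]
ang 0 [233.43 183.28] n [0.98 0.2 ] edge off px -0.75 g 3.5 J/mm [0.31 0.4  0.01]
ang 30 [228.32 197.37] n [0.85 0.52] edge off px -0.75 g 3.8 J/mm [0.31 0.37 0.17]
ang 50 [222.9  204.24] n [0.65 0.76] edge off px -0.5 g 3.2 J/mm [0.27 0.3  0.31]
ang 70 [216.47 208.09] n [0.26 0.96] edge off px -0.5 g 3.7 J/mm [0.18 0.15 0.45]
ang 90 [209.72 208.32] n [-0.29  0.96] edge off px 0.25 g 2.2 J/mm [ 0.01 -0.07  0.5 ]
```

Request:
carry_out --pt "1 0.45 0 0.12 0" --pt "1 0 -0.5 0 0" --pt "1 0 -0.5 0 0" --pt "1 0 -0.3 0 0" --pt "1 0 -0.2 0 0" --pt "1 0 0 0 0"

```text
time: 19.9
tool_pos: [0.5547, 0.1373, 0.2218]
ee_rot: [1.573, 1.05, -1.73]
wrist_force: [0.2, 0.2, -3.4]
width: 0.0198
```

```bash
cat >> h.py <<'E'
def avg(n=6):
    from bench import robot
    P=[];F=[];Q=[]
    for i in range(n):
        robot.snapshot("top") if i else 0
        o=robot.get_obs();P.append(o["tool_pos"]);F.append(o["wrist_force"]);Q.append(R(o))
    M=Ro.from_matrix(np.array(Q)).mean().as_matrix();p=np.mean(P,0)
    tip=np.array([.559,.1355,.189]); c=p+M@[.030,0,-.0045]
    np.set_printoptions(suppress=True,precision=3)
    print("t",o["time"],"p",p,"std",np.std(P,0)*1e3,"F tool",M.T@np.mean(F,0),"wheel-tip tool mm",M.T@(c-tip)*1e3,"y",M[:,1],"x",M[:,0],"q",o["joint_positions"],"w",o["width"]);return p,M
E
python3 - <<'E'
from h import *
avg(4)
E
```

```text
t 20.05 p [0.555 0.137 0.222] std [0.029 0.116 0.162] F tool [ 3.091 -1.829  0.384] wheel-tip tool mm [ 0.894 15.658 -0.121] y [-0.14  -0.856  0.498] x [-0.079 -0.491 -0.867] q [ 0.402  0.34   1.13  -0.467  1.93   2.026] w 0.019775257009144016
```

Request:
carry_out --pt "1 0 -0.2 0 0" --pt "1 0 -0.2 0 0" --pt "1 0 -0.1 0 0" --pt "1 0 0 0 0"

```text
time: 20.45
tool_pos: [0.5554, 0.1414, 0.2194]
ee_rot: [1.573, 1.05, -1.73]
wrist_force: [0.9, -0.3, -3.8]
width: 0.0199
```

Request:
carry_out --pt "1 0 -0.1 0 0" --pt "1 0 -0.1 0 0" --pt "1 0 0 0 0"

```text
time: 20.75
tool_pos: [0.5557, 0.1431, 0.2185]
ee_rot: [1.574, 1.05, -1.73]
wrist_force: [0.1, 0.3, -4.5]
width: 0.0196
```

Run:
```python
from h import *
avg(2)
```

```text
t 20.8 p [0.556 0.143 0.219] std [0.008 0.043 0.032] F tool [ 3.435 -1.839 -0.432] wheel-tip tool mm [ 0.95   8.667 -0.101] y [-0.14  -0.856  0.498] x [-0.079 -0.491 -0.867] q [ 0.41   0.349  1.125 -0.464  1.929  2.035] w 0.0194353715509732
```

Request:
carry_out --pt "1 0 -0.1 0 0" --pt "1 0 -0.1 0 0" --pt "1 0 0 0 0"

```text
time: 21.1
tool_pos: [0.556, 0.1448, 0.2175]
ee_rot: [1.574, 1.05, -1.73]
wrist_force: [-0.8, -0.0, -5.2]
width: 0.0195
```

Request:
carry_out --pt "1 0 -0.1 0 0" --pt "1 0 -0.1 0 0" --pt "1 0 0 0 0"

```text
time: 21.4
tool_pos: [0.5563, 0.1466, 0.2165]
ee_rot: [1.574, 1.05, -1.73]
wrist_force: [0.0, 0.0, -4.2]
width: 0.0204
```

Run:
```python
from h import *
avg(2)
```

```text
t 21.45 p [0.556 0.147 0.216] std [0.017 0.054 0.045] F tool [ 3.523 -1.954 -0.064] wheel-tip tool mm [ 0.951  4.638 -0.072] y [-0.14  -0.856  0.498] x [-0.079 -0.491 -0.867] q [ 0.414  0.354  1.122 -0.463  1.929  2.041] w 0.01969176260858317
```

Request:
carry_out --pt "1 0 -0.15 0 0" --pt "1 0 -0.15 0 0" --pt "1 0 -0.15 0 0" --pt "1 0 -0.15 0 0" --pt "1 0 0 0 0"

```text
time: 21.95
tool_pos: [0.5571, 0.1518, 0.2134]
ee_rot: [1.573, 1.05, -1.73]
wrist_force: [0.1, -0.4, -3.7]
width: 0.0198
```

Run:
```python
from h import *
p,M=avg(2)
from bench import robot
ims=[]
for n in("scene","top"):
    s=robot.snapshot(n); pickle.dump(s,open(n+"4.pkl","wb"))
    x,y=(310,185) if n=="scene" else (170,135)
    ims.append(cv2.resize(np.ascontiguousarray(s["image"][y:y+85,x:x+66,::-1]),None,fx=6,fy=6,interpolation=cv2.INTER_CUBIC))
cv2.imwrite("pics/t3.png",np.hstack(ims))
```

```text
t 22.0 p [0.557 0.152 0.213] std [0.007 0.064 0.053] F tool [ 3.615 -1.687  0.375] wheel-tip tool mm [ 1.003 -1.449 -0.059] y [-0.14  -0.856  0.498] x [-0.079 -0.491 -0.867] q [ 0.421  0.363  1.117 -0.461  1.929  2.049] w 0.01986114500958596
```

View pics/t3.png

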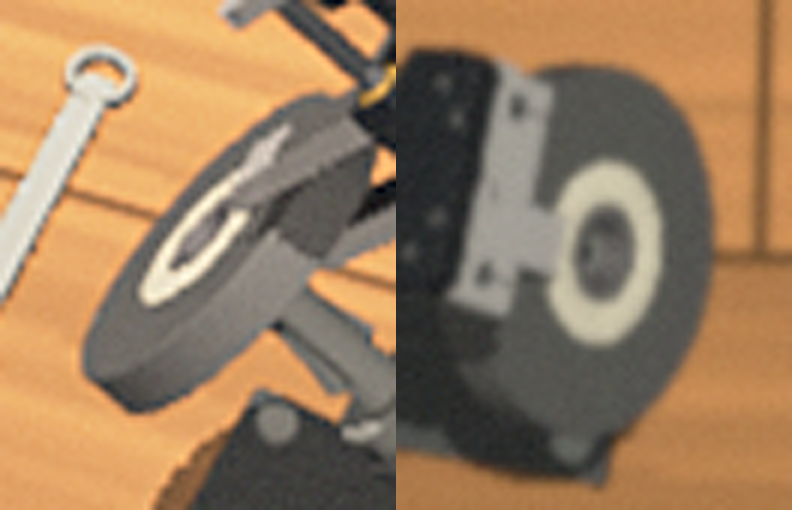

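Request:
carry_out --pt "1 0 -0.2 0 0" --pt "1 0 -0.2 0 0" --pt "1 0 -0.2 0 0" --pt "1 0 -0.2 0 0" --pt "1 0 -0.2 0 0" --pt "1 0 0 0 0"

```text
time: 22.7
tool_pos: [0.5585, 0.1604, 0.2083]
ee_rot: [1.573, 1.05, -1.73]
wrist_force: [1.2, -0.4, -4.0]
width: 0.0197
```

Run:
```python
from h import *
avg(2)
```

```text
t 22.75 p [0.559 0.16  0.208] std [0.011 0.059 0.094] F tool [ 3.576 -1.722 -0.73 ] wheel-tip tool mm [  1.015 -11.496  -0.055] y [-0.14  -0.856  0.498] x [-0.079 -0.491 -0.867] q [ 0.432  0.376  1.109 -0.457  1.929  2.061] w 0.019696360949838725
```

Request:
carry_out --pt "1 0 -0.2 0 0" --pt "1 0 -0.2 0 0" --pt "1 0 -0.2 0 0" --pt "1 0 -0.2 0 0" --pt "1 0 -0.2 0 0" --pt "1 0 -0.2 0 0" --pt "1 0 -0.2 0 0" --pt "1 0 0 0 0"

```text
time: 23.55
tool_pos: [0.5605, 0.1724, 0.2014]
ee_rot: [1.573, 1.05, -1.73]
wrist_force: [0.1, 0.7, -4.0]
width: 0.0202
```

Run:
```python
from h import *
avg(2)
```

```text
t 23.6 p [0.56  0.172 0.201] std [0.003 0.084 0.069] F tool [ 3.399 -2.355  0.377] wheel-tip tool mm [  1.007 -25.477  -0.067] y [-0.14  -0.856  0.498] x [-0.079 -0.491 -0.867] q [ 0.447  0.396  1.097 -0.452  1.929  2.079] w 0.01963267833041037
```

Request:
carry_out --pt "1 0 -0.15 0 0" --pt "1 0 -0.15 0 0" --pt "1 0 -0.15 0 0" --pt "1 0 -0.15 0 0" --pt "1 0 0 0 0"

```text
time: 24.1
tool_pos: [0.5611, 0.1767, 0.1989]
ee_rot: [1.574, 1.048, -1.731]
wrist_force: [-1.1, -3.3, -1.9]
width: 0.0194
```

Run:
```python
from h import *
avg(2)
```

```text
t 24.15 p [0.561 0.177 0.199] std [0.006 0.007 0.006] F tool [3.672 1.69  0.674] wheel-tip tool mm [  0.935 -30.572   0.052] y [-0.141 -0.855  0.499] x [-0.08  -0.492 -0.867] q [ 0.453  0.404  1.091 -0.451  1.93   2.086] w 0.020183456194296283
```

Request:
carry_out --pt "1 0 -0.15 0 0" --pt "1 0 -0.15 0 0" --pt "1 0 -0.15 0 0" --pt "1 0 -0.15 0 0" --pt "1 0 0 0 0"

```text
time: 24.65
tool_pos: [0.5623, 0.1825, 0.1956]
ee_rot: [1.574, 1.05, -1.73]
wrist_force: [-1.1, -3.5, -3.1]
width: 0.0201
```

Run:
```python
from h import *
avg(2)
```

```text
t 24.7 p [0.562 0.183 0.196] std [0.005 0.017 0.005] F tool [3.6   1.711 0.536] wheel-tip tool mm [  0.936 -37.442  -0.186] y [-0.14  -0.856  0.498] x [-0.079 -0.491 -0.867] q [ 0.459  0.413  1.085 -0.448  1.929  2.094] w 0.019644920100495844
```

Request:
carry_out --pt "1 0 -0.15 0 0" --pt "1 0 -0.15 0 0" --pt "1 0 -0.15 0 0" --pt "1 0 -0.15 0 0" --pt "1 0 0 0 0"

```text
time: 25.2
tool_pos: [0.5631, 0.1879, 0.1925]
ee_rot: [1.574, 1.05, -1.73]
wrist_force: [-0.6, -2.7, -2.6]
width: 0.0195
```

Request:
carry_out --pt "1 0 -0.15 0 0" --pt "1 0 -0.15 0 0" --pt "1 0 -0.15 0 0" --pt "1 0 -0.15 0 0" --pt "1 0 0 0 0"

```text
time: 25.7
tool_pos: [0.5639, 0.193, 0.1895]
ee_rot: [1.573, 1.051, -1.73]
wrist_force: [0.3, -3.1, -2.0]
width: 0.0197
```

Request:
carry_out --pt "1 0 -0.15 0 0" --pt "1 0 -0.15 0 0" --pt "1 0 -0.15 0 0" --pt "1 0 0 0 0"

```text
time: 26.1
tool_pos: [0.5646, 0.1971, 0.1871]
ee_rot: [1.573, 1.051, -1.73]
wrist_force: [-1.3, -1.7, -3.5]
width: 0.0196
```

Run:
```python
from h import *
avg(2)
```

```text
t 26.15 p [0.565 0.197 0.187] std [0.004 0.008 0.021] F tool [3.628 0.168 0.862] wheel-tip tool mm [  0.981 -54.457  -0.112] y [-0.14  -0.857  0.497] x [-0.079 -0.49  -0.868] q [ 0.476  0.437  1.068 -0.441  1.929  2.113] w 0.019604257060433655
```

Request:
carry_out --pt "1 0 -0.15 0 0" --pt "1 0 -0.15 0 0" --pt "1 0 -0.15 0 0" --pt "1 0 -0.15 0 0" --pt "1 0 0 0 0"

```text
time: 26.65
tool_pos: [0.5654, 0.202, 0.1843]
ee_rot: [1.574, 1.05, -1.73]
wrist_force: [-0.3, -1.2, -2.8]
width: 0.0197
```

Request:
carry_out --pt "1 0 -0.1 0 0" --pt "1 0 -0.1 0 0" --pt "1 0 -0.1 0 0" --pt "1 0 0 0 0"

```text
time: 27.05
tool_pos: [0.5658, 0.2044, 0.1829]
ee_rot: [1.574, 1.05, -1.73]
wrist_force: [-0.1, -3.3, -2.7]
width: 0.02
```

Run:
```python
from h import *
avg(2)
```

```text
t 27.1 p [0.566 0.204 0.183] std [0.005 0.008 0.003] F tool [ 3.711  0.878 -0.37 ] wheel-tip tool mm [  0.908 -62.97   -0.107] y [-0.14  -0.856  0.497] x [-0.079 -0.491 -0.868] q [ 0.485  0.45   1.059 -0.439  1.93   2.123] w 0.019725867463524373
```

Request:
carry_out --pt "0.75 0 0 0 0" --pt "0.7 0 0 0 0" --pt "0.65 0 0 0 0" --pt "0.65 -1 0 0 0" --pt "0.65 -2 0 0 0" --pt "0.65 -2 0 0 0" --pt "0.5 0 1.7 0 0" --pt "0.25 0 1.8 0 0" --pt "0.25 0 0 0 0"

```text
time: 28.0
tool_pos: [0.565, 0.1966, 0.2463]
ee_rot: [1.581, 1.051, -1.727]
wrist_force: [-0.2, 0.5, -0.5]
width: 0.0531
```

Run:
```python
from h import *
p,M=avg(2)
tip=np.array([.559,.1355,.189]);print("TCP-tip",M.T@(p-tip)*1e3)
from bench import robot
ims=[]
for n in("scene","top"):
    s=robot.snapshot(n); pickle.dump(s,open(n+"5.pkl","wb"))
    x,y=(330,190) if n=="scene" else (140,135)
    ims.append(cv2.resize(np.ascontiguousarray(s["image"][y:y+85,x:x+66,::-1]),None,fx=6,fy=6,interpolation=cv2.INTER_CUBIC))
cv2.imwrite("pics/t4.png",np.hstack(ims))
```

```text
t 28.05 p [0.565 0.197 0.246] std [0.078 0.356 0.605] F tool [-0.148 -0.309 -0.054] wheel-tip tool mm [-49.835 -25.294  -0.485] y [-0.144 -0.856  0.497] x [-0.078 -0.49  -0.868] q [ 0.476  0.427  0.968 -0.462  2.028  2.064] w 0.05737742783608997
TCP-tip [-79.835 -25.294   4.015]
```

View pics/t4.png

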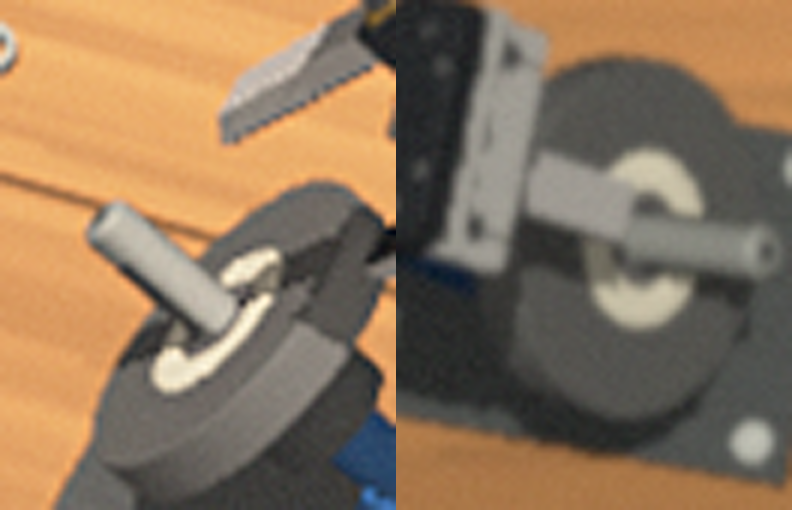

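Request:
carry_out --pt "0.25 0 0 -0.4 0" --pt "0.25 0 0 0 -8.2" --pt "0.25 0 0 0 -8.2" --pt "0.25 0 0 0 -8.2" --pt "0.25 0 0 0 -8.2" --pt "0.25 0 0 0 -8.2" --pt "0.25 0 0 0 -8.2" --pt "0.25 0 0 0 -8.2" --pt "0.25 0 0 0 -8.2" --pt "0.25 0 0 0 -8.2" --pt "0.25 0 0 0 -8.2" --pt "0.25 0 0 0 -8" --pt "0.25 0 0 0 0"

```text
time: 29.45
tool_pos: [0.5688, 0.1983, 0.2429]
ee_rot: [0.001, 1.049, -1.732]
wrist_force: [0.7, -0.4, -0.3]
width: 0.0707
```

Run:
```python
from h import *
p,M=avg(2)
tip=np.array([.559,.1355,.189]);print("TCP-tip in tool axes",M.T@(p-tip)*1e3,"z",M[:,2])
h=np.radians(-99.4);a=np.array([np.cos(h)*np.cos(np.pi/6),np.sin(h)*np.cos(np.pi/6),.5])
print("a in tool axes",M.T@a)
```

```text
t 29.5 p [0.569 0.198 0.243] std [0.002 0.024 0.055] F tool [ 0.527  1.01  -0.073] wheel-tip tool mm [-48.419  -0.449 -32.71 ] y [ 0.987 -0.162  0.001] x [-0.08  -0.492 -0.867] q [ 0.475  0.438  0.958 -0.463  2.029  0.492] w 0.0703503591897501
TCP-tip in tool axes [-78.419  -0.449 -28.21 ] z [-0.141 -0.855  0.498]
a in tool axes [-0.002 -0.001  1.   ]
```

Request:
carry_out --pt "0.25 2.5 0 0 0" --pt "0.25 2.5 0 0 0" --pt "0.25 2.5 0 0 0" --pt "0.25 2 0 0 0" --pt "0.25 0 0 0 0"

```text
time: 30.0
tool_pos: [0.5596, 0.15, 0.1582]
ee_rot: [-0.006, 1.046, -1.741]
wrist_force: [-0.4, 0.4, -0.9]
width: 0.0705
```

Request:
carry_out --pt "0.25 0 0 -0.4 0" --pt "0.25 0 0 -0.4 0" --pt "0.25 0 0 -0.2 0" --pt "0.25 0 0 0 0"

```text
time: 30.4
tool_pos: [0.5631, 0.161, 0.1569]
ee_rot: [0.006, 1.051, -1.727]
wrist_force: [-0.5, -0.3, 0.3]
width: 0.0699
```

Run:
```python
from h import *
p,M=avg(2)
tip=np.array([.559,.1355,.189]);print("TCP-tip in tool axes",M.T@(p-tip)*1e3)
```

```text
t 30.45 p [0.563 0.161 0.157] std [0.044 0.131 0.   ] F tool [ 0.036 -0.253  0.468] wheel-tip tool mm [ 45.046  -0.159 -42.741] y [ 0.987 -0.16   0.003] x [-0.077 -0.491 -0.868] q [ 0.43   0.403  1.175 -0.444  1.843  0.532] w 0.0704363645103174
TCP-tip in tool axes [ 15.046  -0.159 -38.241]
```

Request:
carry_out --pt "0.25 0 0 -0.1 0" --pt "0.25 0 0 -0.1 0" --pt "0.25 0 0 -0.1 0" --pt "0.25 0 0 -0.1 0" --pt "0.25 0 0 -0.1 0" --pt "0.25 0 0 0 0"

```text
time: 31.05
tool_pos: [0.5633, 0.1644, 0.1538]
ee_rot: [0.003, 1.05, -1.73]
wrist_force: [-0.3, 0.4, 0.1]
width: 0.0704
```

Request:
carry_out --pt "0.25 0 0 -0.1 0" --pt "0.25 0 0 -0.1 0" --pt "0.25 0 0 0 0"

```text
time: 31.35
tool_pos: [0.5636, 0.1656, 0.1532]
ee_rot: [0.003, 1.049, -1.73]
wrist_force: [0.0, -2.9, 0.2]
width: 0.0705
```

Request:
carry_out --pt "0.25 0 0 -0.1 0" --pt "0.25 0 0 -0.1 0" --pt "0.25 0 0 0 0"

```text
time: 31.65
tool_pos: [0.5637, 0.166, 0.153]
ee_rot: [0.004, 1.046, -1.731]
wrist_force: [-1.3, -6.1, 3.8]
width: 0.0705
```

Run:
```python
from h import *
p,M=avg(2)
tip=np.array([.559,.1355,.189]);print("TCP-tip in tool axes",M.T@(p-tip)*1e3)
```

```text
t 31.7 p [0.564 0.166 0.153] std [0.003 0.009 0.007] F tool [ 0.49  -0.422  7.119] wheel-tip tool mm [ 45.705  -0.444 -49.236] y [ 0.987 -0.163  0.002] x [-0.08  -0.494 -0.866] q [ 0.438  0.415  1.168 -0.444  1.845  0.542] w 0.07046375970954999
TCP-tip in tool axes [ 15.705  -0.444 -44.736]
```

Request:
carry_out --pt "0.25 0 0 -0.1 0" --pt "0.25 0 0 -0.1 0" --pt "0.25 0 0 0 0"

```text
time: 32.0
tool_pos: [0.5638, 0.1669, 0.1526]
ee_rot: [0.004, 1.045, -1.732]
wrist_force: [-1.8, -7.3, 4.8]
width: 0.0703
```

Request:
carry_out --pt "0.25 0 0 -0.1 0" --pt "0.25 0 0 -0.1 0" --pt "0.25 0 0 0 0"

```text
time: 32.3
tool_pos: [0.564, 0.1682, 0.1518]
ee_rot: [0.004, 1.044, -1.732]
wrist_force: [-2.3, -8.0, 4.7]
width: 0.0703
```

Run:
```python
from h import *
p,M=avg(2)
tip=np.array([.559,.1355,.189]);print("TCP-tip in tool axes",M.T@(p-tip)*1e3)
```

```text
t 32.35 p [0.564 0.168 0.152] std [0.008 0.006 0.004] F tool [ 0.116 -0.849 10.26 ] wheel-tip tool mm [ 45.525  -0.552 -51.838] y [ 0.986 -0.164  0.002] x [-0.081 -0.496 -0.864] q [ 0.441  0.421  1.164 -0.445  1.847  0.547] w 0.07068604403167797
TCP-tip in tool axes [ 15.525  -0.552 -47.338]
```

Request:
carry_out --pt "0.25 0 0 -0.1 0" --pt "0.25 0 0 -0.1 0" --pt "0.25 0 0 -0.1 0" --pt "0.25 0 0 0 0"

```text
time: 32.75
tool_pos: [0.5643, 0.1703, 0.1506]
ee_rot: [0.004, 1.043, -1.733]
wrist_force: [-2.4, -10.3, 5.9]
width: 0.0706
```

Request:
carry_out --pt "0.25 0 0 -0.1 0" --pt "0.25 0 0 -0.1 0" --pt "0.25 0 0 0 0"

```text
time: 33.05
tool_pos: [0.5645, 0.1717, 0.1498]
ee_rot: [0.004, 1.042, -1.733]
wrist_force: [-3.2, -10.6, 5.4]
width: 0.0704
```

Run:
```python
from h import *
p,M=avg(2)
tip=np.array([.559,.1355,.189]);print("TCP-tip in tool axes",M.T@(p-tip)*1e3)
```

```text
t 33.1 p [0.565 0.172 0.15 ] std [0.001 0.011 0.003] F tool [ 0.559 -1.344 12.207] wheel-tip tool mm [ 45.386  -0.621 -55.942] y [ 0.986 -0.165  0.002] x [-0.082 -0.497 -0.864] q [ 0.446  0.428  1.159 -0.445  1.849  0.553] w 0.07093027509898608
TCP-tip in tool axes [ 15.386  -0.621 -51.442]
```

Request:
carry_out --pt "0.25 0 0 -0.1 0" --pt "0.25 0 0 -0.1 0" --pt "0.25 0 0 0 0"

```text
time: 33.4
tool_pos: [0.5649, 0.1739, 0.1485]
ee_rot: [0.004, 1.043, -1.733]
wrist_force: [-2.4, -9.2, 5.2]
width: 0.0704
```

Run:
```python
from h import *
p,M=avg(2)
tip=np.array([.559,.1355,.189]);print("TCP-tip in tool axes",M.T@(p-tip)*1e3)
```

```text
t 33.45 p [0.565 0.174 0.148] std [0.003 0.011 0.   ] F tool [ 0.647 -0.908 11.171] wheel-tip tool mm [ 45.439  -0.591 -58.494] y [ 0.986 -0.165  0.002] x [-0.081 -0.497 -0.864] q [ 0.448  0.431  1.157 -0.443  1.848  0.555] w 0.07075161140076014
TCP-tip in tool axes [ 15.439  -0.591 -53.994]
```

Request:
carry_out --pt "0.25 0 0 -0.1 0" --pt "0.25 0 0 -0.05 0" --pt "0.25 0 0 0 0"

```text
time: 33.75
tool_pos: [0.565, 0.1746, 0.1481]
ee_rot: [0.004, 1.042, -1.734]
wrist_force: [-4.3, -11.4, 5.9]
width: 0.0708
```

Run:
```python
from h import *
p,M=avg(2)
tip=np.array([.559,.1355,.189]);print("TCP-tip in tool axes",M.T@(p-tip)*1e3)
from bench import robot
ims=[]
for n in("scene","top"):
    s=robot.snapshot(n); pickle.dump(s,open(n+"6.pkl","wb"))
    x,y=(330,190) if n=="scene" else (140,135)
    ims.append(cv2.resize(np.ascontiguousarray(s["image"][y:y+85,x:x+66,::-1]),None,fx=6,fy=6,interpolation=cv2.INTER_CUBIC))
cv2.imwrite("pics/t5.png",np.hstack(ims))
```

```text
t 33.8 p [0.565 0.175 0.148] std [0.008 0.012 0.012] F tool [ 0.699 -2.089 13.431] wheel-tip tool mm [ 45.365  -0.662 -59.242] y [ 0.986 -0.165  0.002] x [-0.082 -0.498 -0.863] q [ 0.449  0.433  1.155 -0.444  1.849  0.557] w 0.07028263023920556
TCP-tip in tool axes [ 15.365  -0.662 -54.742]
```

View pics/t5.png

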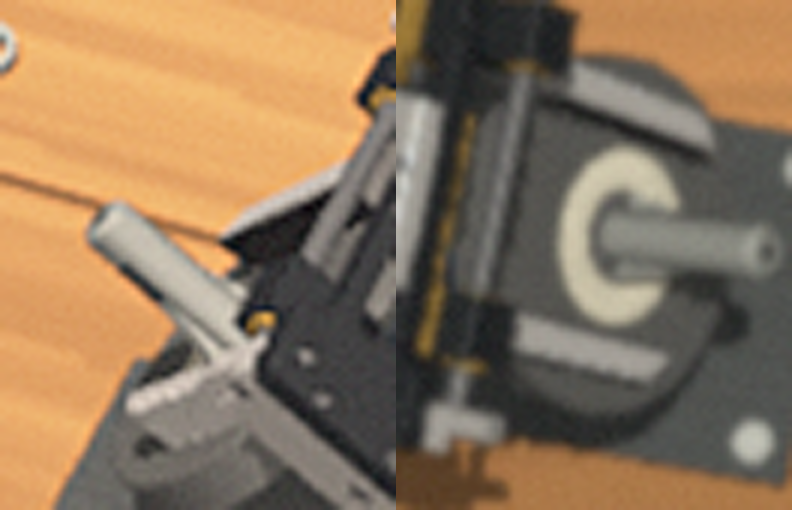

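Request:
carry_out --pt "0.25 0 0 0.2 0" --pt "0.25 0 0 0.2 0" --pt "0.25 0 0 0.2 0" --pt "0.25 0 0 0.4 0" --pt "0.25 0 0 1 0" --pt "0.25 0 0 1 0" --pt "0.25 -2 0 0 0" --pt "0.25 -4 0 0 0" --pt "0.25 -4 0 0 0" --pt "0.25 -4 0 0 0" --pt "0.25 -4 0 0 0" --pt "0.25 -4 0 0 0" --pt "0.25 0 0 0 0"

```text
time: 35.2
tool_pos: [0.5796, 0.2631, 0.357]
ee_rot: [0.022, 1.058, -1.712]
wrist_force: [1.2, 0.0, 1.4]
width: 0.0703
```

Run:
```python
from h import *
p,M=avg(2)
from bench import robot
ims=[]
for n in("scene","top"):
    s=robot.snapshot(n); pickle.dump(s,open(n+"7.pkl","wb"))
    x,y=(330,190) if n=="scene" else (140,135)
    ims.append(cv2.resize(np.ascontiguousarray(s["image"][y:y+85,x:x+66,::-1]),None,fx=6,fy=6,interpolation=cv2.INTER_CUBIC))
cv2.imwrite("pics/t6.png",np.hstack(ims))
```

```text
t 35.25 p [0.58  0.263 0.356] std [0.075 0.52  1.353] F tool [-0.508  0.043  0.248] wheel-tip tool mm [-178.419    1.529  -34.576] y [ 0.987 -0.159  0.009] x [-0.071 -0.487 -0.871] q [ 0.545  0.59   0.517 -0.538  2.307  0.396] w 0.07040690479981138
```

View pics/t6.png

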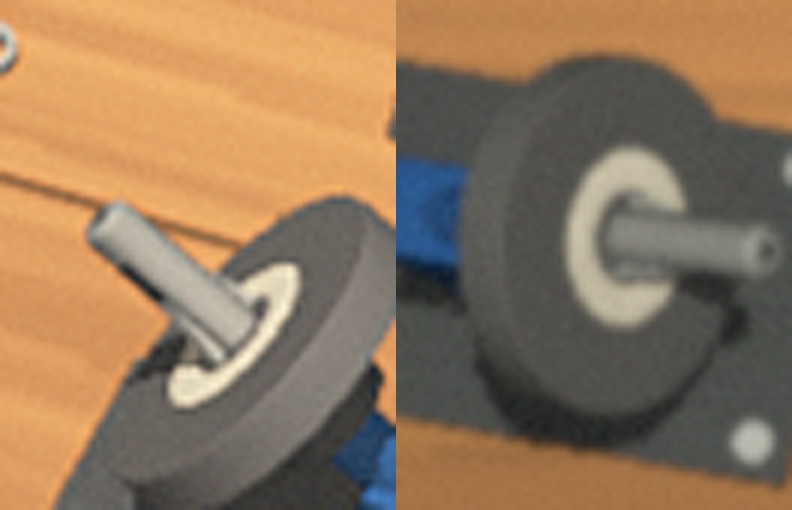

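Run:
```python
from h import *
from bench import robot
a=load("top0")["image"].astype(int);b=load("top7")["image"].astype(int)
for n,(x,y) in dict(oil=(323,100),driver=(250,115),flange=(257,160),spanner=(253,235),dresser=(140,282),jar=(408,313),small=(405,210),wire=(339,213)).items():
    print(n,np.abs(a-b)[y-14:y+15,x-12:x+13].mean().round(1),end="; ")
print(robot.close_job())
```

```text
oil 3.0; driver 3.2; flange 3.2; spanner 3.6; dresser 10.9; jar 3.8; small 3.1; wire 4.4; the job is handed in; nothing more can be done
None
```

The largest dark wheel is on the empty spindle with both spring catches out in front of it. The job is handed in at about 35 s, well under the 58 s limit, with the gripper clear of everything.

**How it went:**
- **Tilt:** the moves can only turn the tool about its own axis, so I got the 30° lean by pushing past the arm's reach limit. I did this in free space, holding the wheel.
- **Threading:** it went over the tip and down the spindle with no measurable contact until the catches, which added about 3–4 N of drag.
- **Pressing:** I let go just short of the collar and pressed the front face with the open fingers either side of the spindle. Gripping it at the rim would have levered it on the bore. This means I released it once before the final press, which differs slightly from the order you gave.

**Last checks:**
- **Force:** the push rose to about 12 N, dropped to 11 N as the catches snapped, and ended at 13.4 N with the collar at or near its stop. These readings were taken between steps, so they don't show every brief peak.
- **Catches:** with the gripper away, the wheel stayed about 6 mm further in than before the press. Two leaf ends show in front of it in the top view. In the side view only one catch is clear, so the second rests on the top view and the force drop.
- **Other things on the bench:** a before-and-after comparison of the top view showed almost no change. The one exception was the dressing stone, where the difference was larger. The arm never went near it, so I put that down to the arm's shadow but did not check it by eye.

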